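# Clamp a filter holder with the guarded knob

### The job

Stand the filter holder with the square see-through window upright in the clamp, between the brass pad and the steel jaw with its broad faces towards them, and let go of it. Then reach in through the round opening of the grey guard and turn the recessed bar knob clockwise until the pad nips the holder against the jaw lightly but firmly, at about 9 N: not under 5 N, not over 13 N at the end, and never above 20 N. Finally let go of the knob and come out; do not lean on the guard and leave all the other things where they are.

Things in the scene. Friction and masses are not known exactly. Their poses are not given: they have to be found in the camera images.
- filter_mid (a point): centre (32 mm above its foot) of the filter holder to be clamped: loose upright black plate, 50 (its x) by 16 (its y) by 64 mm tall, about 0.12 kg. Its upper part is a frame with a 36 mm square clear window; two decoys of the same outer size stand near it in any order. Grasp it across its 50 mm width (x).
- filter: the same filter holder; origin at the centre of its foot, axes as for filter_mid
- lens: decoy holder with a round lens, same size, origin at the centre of its foot; leave it alone
- block: decoy holder without a window (solid), same size, origin at the centre of its foot; leave it alone
- post: loose bystander: steel post 13 mm thick and 81 mm tall on a 33 mm foot, origin under its centre
- lens_tube: loose bystander: black tube 32 mm across, 30 mm tall, origin under its centre
- driver: loose bystander: screwdriver 150 mm long lying on the table
- cleaner: loose bystander: white bottle 44 mm across, 100 mm tall, origin under its centre
- meter_puck: loose bystander: dark steel disc 48 mm across, 18 mm tall, origin under its centre
- tray: loose bystander: empty grey tray 100 by 130 by 30 mm, origin under its centre
- unit: fixed clamp unit: dark steel base plate 150 (x) by 270 (y) by 12 mm thick; the holder stands on its top, 12 mm above the table. z up; y runs from the knob towards the pad and jaw. Origin on the table; the knob's axis is at y = -55 mm. The jaw is a fixed steel block 26 mm wide, top 36 mm above the table, facing the pad; its place along y differs every time and is not measured.
- guard: grey sheet guard over the knob, 130 by 124 mm, top at 74 mm above the table, with a round opening 88 mm in diameter centred over the knob (the fully open gripper may not fit through it). Origin on the table below the knob's axis. Pressing on it with 15 N or more is a fault.
- pad: brass clamp pad, 26 mm wide (x), 18 mm tall (z), 8 mm thick (y); axes as unit. Turning the knob clockwise pushes it to +y by 14 mm per rad. It is sprung: 6 N per mm once the holder is against the jaw.
- pad_face (a point): centre of the pad's face that touches the holder, 26 mm above the table; axes as unit (y: pushing direction). The jaw's face is 22.5 to 33.5 mm away at the start, exactly where is unknown, so the bite must be felt. The 16 mm thick holder goes between with 6.5 mm or more to spare: its centre about 12 mm from this face, its x along the pad's x (either way round), centred in x within 8 mm.
- knob_grip (a point): grip point on the upright axis of the recessed knob, 42 mm above the table. The grip is an aluminium bar 44 mm long (its x), 14 mm thick (its y), spanning 24 to 54 mm above the table; pinch it across the 14 mm. Clockwise from above clamps; 0.5 to 1.4 rad in all are needed. It stays where it is left.
- knob: the same knob, origin on its axis. Resists turning with a steady friction of 0.2 N m, plus 0.014 N m for each N of clamp force: the torque climbs by about 0.13 N m from first touch to 9 N. 0.11 rad of turn leads from first touch to 9 N.
Not all that is in view belongs to the job. What is shaped like the filter but orange or pink is not meant.

How it is judged:
On the way, in this order (a step that is already met when the one before it is completed fails the run):
1. the filter holder stands in the clamp, released (x of filter_mid in the frame of pad_face between -0.01 and 0.01 m and y of filter_mid in the frame of pad_face between 0.004 and 0.027 m and height (world z) of filter_mid below 0.049 m and angle between filter_mid's own z axis and vertical below 0.2 rad and contact force between the fingers and filter below 0.1 N), for 0.2 s.
2. the pad nips the holder with at least 5 N (contact force between pad and filter above 5 N), for 0.2 s.
At the end, for the whole second after the job is handed in: The square-window filter holder stands upright (within 0.1 rad) on the clamp's base, square to the pad (within 0.1 rad) and centred on it within 10 mm, at rest, pressed by the pad with 5 to 13 N, everything released (contact force between pad and filter between 5 and 13 N and x of filter_mid in the frame of pad_face between -0.01 and 0.01 m and height (world z) of filter_mid between 0.04 and 0.049 m and angle between filter_mid's own z axis and vertical below 0.1 rad and angle between the y axis of filter and the y axis of pad, either way round below 0.1 rad and linear speed of filter below 0.01 m/s); the robot touches nothing.
It fails at once if the pad presses the holder with more than 20 N (contact force between pad and filter above 20 N).
It fails at once if the robot presses on the guard with more than 15 N (contact force between any of the arm, the fingers, filter and guard above 15 N).
It fails at once if another thing is moved by more than 20 mm (distance of any of lens, block, post, lens_tube, driver, cleaner, meter_puck, tray from where it was at the start of the episode above 0.02 m).
It also fails if it takes over 72 s, if anything falls off the work surface, if the arm or the gripper's body presses on something with over 40 N, if the wrist force passes 120 N, or if a joint passes its speed limit or range.

### The arm

A 7-joint arm with a two-finger parallel gripper is mounted at the origin on the work surface. World frame = base frame: x ahead of the robot, y to its left, z up, the work surface at z = 0. Lengths are in m, angles in rad, forces in N, time in s.
With the tool pointing down it reaches from about 0.375 to 0.925 m from the base axis. Payload 3.1 kg.
Tool frame: the origin (TCP) lies on the centre line of the jaws, within the pads' length; the fingertips stand 14 mm ahead of it and the grasp point (between the pads) lies 5 mm behind it; z points along the fingers, x is the direction in which the jaws open and shut, and the axes are right-handed (so a half turn about z gives the same grasp; the last joint's range is limited). The gripper opens to 85 mm and grips with 20 to 120 N. Pads are 22 mm wide; open, the fingers measure 114 mm over their backs; the gripper's body (76 mm by 85 mm) begins 54 mm behind the grasp point. The pads swing forward as they close: fully open they stand 13 mm farther back than shut.
Start: joints at [1.181, 0.383, 0.044, 1.598, -0.018, 1.161, -0.05], TCP at [0.187, -0.623, 0.245] pointing down, gripper open.
Joint ranges: [-2.61, 2.61], [-0.41, 2.15], [-1.48, 1.57], [0, 2.5], [-1.57, 4.71], [0.05, 1.97], [-2.85, 2.85]. Speed limits (rad/s): [2.79, 2.79, 3.14, 3.14, 3.14, 3.14, 3.14].

### API

Orientations are given as a rotation vector (axis times angle).
In Python, from plant import robot gives the robot as it stands.
- The arm moves only by the tool move_arm, never from a script. Its argument "steps" is a list of rows, each a list of 3 entries, a list of its own where there are three numbers: the shift along the tool's x, y, z in mm, then the turn about the tool's z in rad, then the finger opening in mm, from 0 to 85.4. A call has 1 to 12 rows; each row shifts and turns the pose as measured when the row begins, along the tool's axes as they then stand; what a row does not reach is not made up. A row lasts 1/8 s, in which the tool goes at most 62.5 mm and 10.7 degrees, less where a joint would pass 70% of its speed; a pose out of reach is approached as far as the arm can. A call with a gripper value outside its range is refused whole. The fingers move at their own pace and stop on an object; the grip force is fixed at half the most. Time passes only in rows, so rows that do not move let the fingers close. It gives the time, the measured TCP pose, the force and the opening at its end, in the units of the state.
- robot.read_state(): the state, without advancing time (a new reading comes with each control period).
- robot.capture(name): name is "scene" or "top" or "wrist"; returns the picture (480x640x3 uint8, red, green, blue); there is no depth.
- robot.calibration(name): a dict with "vertical_fov" (degrees; the focal length in pixels is half the picture's height over the tangent of half this angle, whatever the lens; pixels are square), "cx", "cy" (the principal point, pixels), "D" ([k1, k2, p1, p2, k3] as OpenCV has them; the pictures are not rectified), "origin" and "rotation" of the camera in the world. Camera axes: x right, y up, looking along -z (the intrinsics and any distortion apply to the point x, -y, -z); pixel columns grow to the right and rows downward; lengths in m; the calibration is good to about 2 mm. A picture is of the moment at which its call begins: read the wrist's pose just before it. calibration takes no time and is no camera call; for the wrist camera it gives the pose at the moment of the call.
- robot.sign_off(): hands the job in, once; it reports no verdict.
The state is a dict: "t": time; "joint_pos": joint angles; "qvel": joint speeds; "joint_efforts": joint torques, N m; "eef_pos": TCP position; "ee_rot": TCP orientation; "contact_force": force on the tool from outside, world axes, zero at the start; "ft_torque": the same for the moment, N m; "width": opening from 0.0 (shut) to 1.0 (fully open).
Only numpy, scipy, OpenCV 4.12 (cv2) and the standard library are available. Lean on these libraries where they do the work, as an engineer would, in place of code of your own. Each camera call takes 0.05 s, during which the arm holds its last target.

## Working session

There is one attempt and no reset: what is moved stays moved. The work goes in short steps, Python scripts to look and compute and a tool call to move; the robot and the scene stay as the last step left them, time stands still between calls to the robot, and variables do not carry over. Pictures are saved under pics/ and viewed, and the job is handed in when it is done.

Besides the shell and the picture viewer there is one more tool, called after "Request:" by a JSON object that holds its "name" and its "arguments", one argument or row to a line. move_arm: Moves the arm, as the interface text tells. Its arguments: {"type":"object","properties":{"steps":{"type":"array","items":{"type":"array"}}},"required":["steps"]}

```bash
ls; mkdir -p pics; python3 - <<'E'
from plant import robot
import cv2
for n in ["scene","top","wrist"]:
    c=robot.calibration(n); print(n,c)
    cv2.imwrite(f"pics/{n}0.png",cv2.cvtColor(robot.capture(n),cv2.COLOR_RGB2BGR))
print(robot.read_state())
E
```

```text
pics
scene {'vertical_fov': 45.56459166854894, 'cx': 326.61628678112845, 'cy': 234.1819698359851, 'D': array([-0.04971371,  0.        ,  0.        ,  0.        ,  0.        ]), 'origin': array([ 1.3843642 , -0.13259393,  0.78785585]), 'rotation': array([0.71013824, 0.60879883, 1.35646296])}
top {'vertical_fov': 52.76975637518989, 'cx': 308.4109620715998, 'cy': 234.61861110543543, 'D': array([-0.09754,  0.     ,  0.     ,  0.     ,  0.     ]), 'origin': array([ 0.44378138, -0.05134585,  1.10111055]), 'rotation': array([ 0.10838796, -0.06935416, -1.55634587])}
wrist {'vertical_fov': 62.08564846647546, 'cx': 327.8156448895836, 'cy': 240.43239134464017, 'D': array([-0.05470028,  0.        ,  0.        ,  0.        ,  0.        ]), 'origin': array([ 0.26816501, -0.59773109,  0.37317238]), 'rotation': array([-0.2839479 ,  0.21333879, -1.26710398])}
{'t': 0.15, 'joint_pos': array([ 1.18116854,  0.38365713,  0.04383679,  1.59922045, -0.01792204,
        1.16120689, -0.04990558]), 'qvel': array([ 0.00022362, -0.00215575,  0.00106469, -0.00637018, -0.00215683,
        0.00035856,  0.00108036]), 'joint_efforts': array([ 1.67225593e-03, -4.34053195e+01,  1.02678247e+00, -2.49979520e+01,
        1.07408161e-02,  7.28290775e-03, -7.24552621e-06]), 'eef_pos': array([ 0.18681471, -0.62182681,  0.2441659 ]), 'ee_rot': array([-2.51993854,  1.87405124,  0.00272256]), 'contact_force': array([ 0.04640509, -0.01720301, -0.37492201]), 'ft_torque': array([-0.00990996,  0.05115454, -0.01525399]), 'width': 0.9991859804112037}
```

View pics/top0.png

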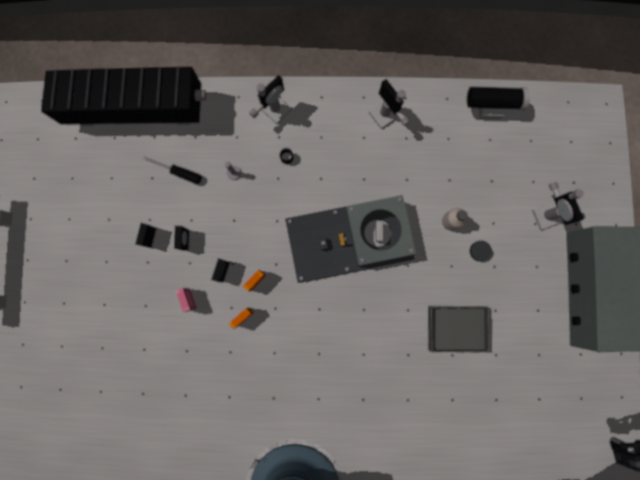

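View pics/scene0.png

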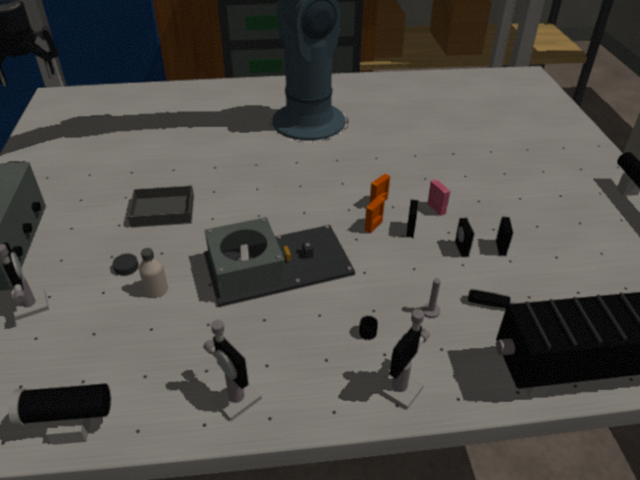

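View pics/wrist0.png

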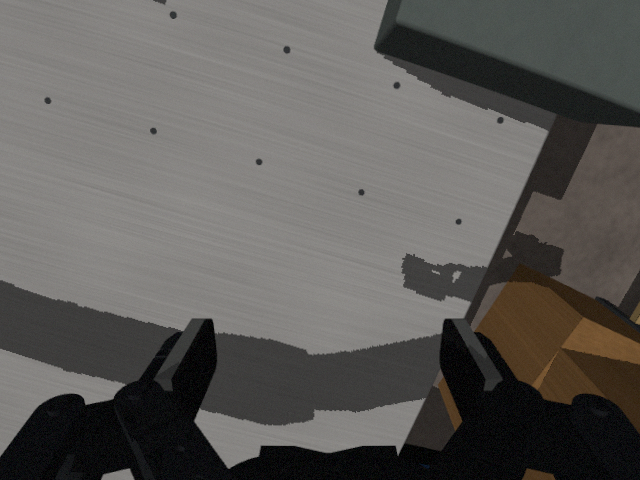

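The top view has the clamp at (350,240), with black holders at (146,236), (182,238) and (221,271). I'll zoom in to tell them apart.

```bash
cat > h.py <<'E'
import numpy as np, cv2
from scipy.spatial.transform import Rotation as R
from plant import robot
def K(c):
    f=240/np.tan(np.radians(c["vertical_fov"]/2)); return np.array([[f,0,c["cx"]],[0,f,c["cy"]],[0,0,1.]])
def ray(c,uv):
    p=cv2.undistortPoints(np.array(uv,float).reshape(-1,1,2),K(c),c["D"]).reshape(-1,2)
    d=np.c_[p[:,0],-p[:,1],-np.ones(len(p))]
    return d@R.from_rotvec(c["rotation"]).as_matrix().T
def at_z(c,uv,z):
    d=ray(c,uv); o=np.array(c["origin"]); return o+d*((z-o[2])/d[:,2])[:,None]
def proj(c,P):
    M=R.from_rotvec(c["rotation"]).as_matrix(); q=(np.atleast_2d(P)-c["origin"])@M; q=q*[1,-1,-1]
    return cv2.projectPoints(q,np.zeros(3),np.zeros(3),K(c),c["D"])[0].reshape(-1,2)
def snap(n,name):
    im=cv2.cvtColor(robot.capture(n),cv2.COLOR_RGB2BGR); cv2.imwrite(f"pics/{name}.png",im); return im
E
python3 - <<'E'
from h import *
a=cv2.imread("pics/top0.png")[210:340,120:430]; b=cv2.imread("pics/scene0.png")[170:310,190:530]
g=lambda i,s:cv2.convertScaleAbs(cv2.resize(i,None,fx=s,fy=s,interpolation=cv2.INTER_CUBIC),alpha=2.0)
cv2.imwrite("pics/z1.png",g(a,2.5));cv2.imwrite("pics/z2.png",g(b,2.3))
c=robot.calibration("top")
print(at_z(c,[[146,236],[182,238],[221,271]],0.06))
print(at_z(c,[[381,229],[325,244],[342,239]],0.05), at_z(c,[[288,219],[298,281],[402,196],[414,262]],0.012))
E
```

```text
[[0.5550904  0.33418338 0.06      ]
 [0.55160586 0.25267828 0.06      ]
 [0.48076207 0.16367151 0.06      ]]
[[ 0.5774448  -0.18293603  0.05      ]
 [ 0.54311698 -0.06078667  0.05      ]
 [ 0.55450014 -0.09776784  0.05      ]] [[ 0.60290888  0.02366745  0.012     ]
 [ 0.46256595 -0.00141189  0.012     ]
 [ 0.65887416 -0.23612193  0.012     ]
 [ 0.50824537 -0.26195695  0.012     ]]
```

View pics/z1.png

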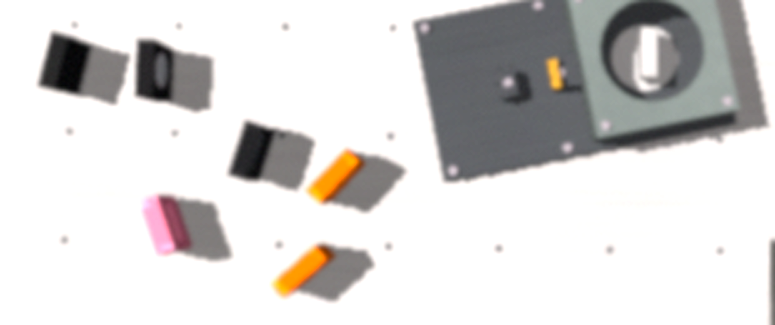

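View pics/z2.png

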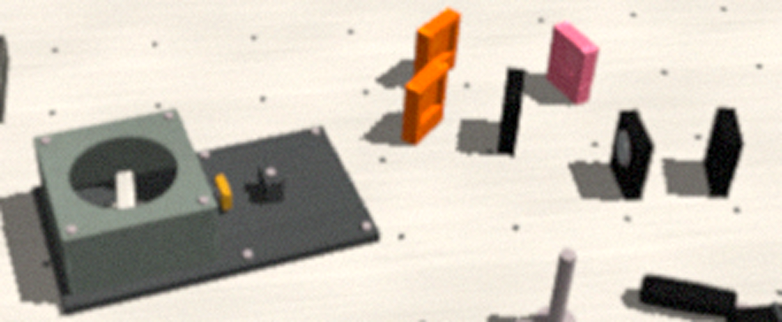

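The middle holder is the lens. The far-left and near holders need a closer look. Before swinging over, I'll check the height of the grey box near the start pose and the camera geometry.

```bash
python3 - <<'E'
from h import *
c=robot.calibration("top")
P=at_z(c,[[576,351],[568,228]],0)
print(P)
for z in (.05,.1,.15,.2,.25):
    Q=P.copy();Q[:,2]=z; print(z,proj(c,Q).round())
s=robot.read_state(); w=robot.calibration("wrist")
T=R.from_rotvec(s["ee_rot"]).as_matrix(); M=R.from_rotvec(w["rotation"]).as_matrix()
print("cam in tool",T.T@(w["origin"]-s["eef_pos"]), T.T@M)
print("tool",T.round(3))
E
```

```text
[[ 0.30811195 -0.63851846  0.        ]
 [ 0.59130668 -0.6289073   0.        ]]
0.05 [[588. 354.]
 [579. 225.]]
0.1 [[600. 357.]
 [591. 222.]]
0.15 [[614. 360.]
 [604. 219.]]
0.2 [[629. 363.]
 [618. 215.]]
0.25 [[646. 367.]
 [634. 211.]]
cam in tool [ 0.00013986 -0.08483305 -0.12918851] [[ 9.99999176e-01  1.13581494e-03 -5.97622406e-04]
 [ 8.79479402e-04 -9.45557111e-01 -3.25455029e-01]
 [-9.34742801e-04  3.25454236e-01 -9.45557331e-01]]
tool [[ 0.288 -0.958 -0.001]
 [-0.958 -0.288  0.002]
 [-0.002  0.    -1.   ]]
```

Request:
{"name": "move_arm", "arguments": {
  "steps": [
    [[-8,-60,0],-0.1,85],
    [[-10,-60,0],-0.1,85],
    [[-10,-60,0],-0.1,85],
    [[-10,-60,0],-0.1,85],
    [[-10,-60,0],-0.1,85],
    [[-10,-60,0],-0.1,85],
    [[-10,-60,0],-0.1,85],
    [[-10,-60,0],-0.1,85],
    [[-10,-60,0],-0.1,85],
    [[-10,-60,0],-0.1,85],
    [[-10,-60,0],-0.1,85],
    [[-10,-60,0],-0.1,85]
  ]
}}

```text
t: 1.65
eef_pos: [0.5523, -0.033, 0.2385]
ee_rot: [-3.139, 0.089, 0.008]
contact_force: [1.8, -0.4, -0.1]
width: 0.996
```

```bash
python3 - <<'E'
from h import *
import json
for k in range(2):
    c=robot.calibration("wrist"); im=snap("wrist","w1")
json.dump({k:(v.tolist() if hasattr(v,'tolist') else v) for k,v in c.items()},open("c1.json","w"))
s=robot.read_state();print(s["eef_pos"],s["ee_rot"],s["t"])
E
```

```text
[ 0.55172709 -0.02356312  0.23902814] [-3.13411533  0.0681478   0.00847042] 1.75
```

View pics/w1.png

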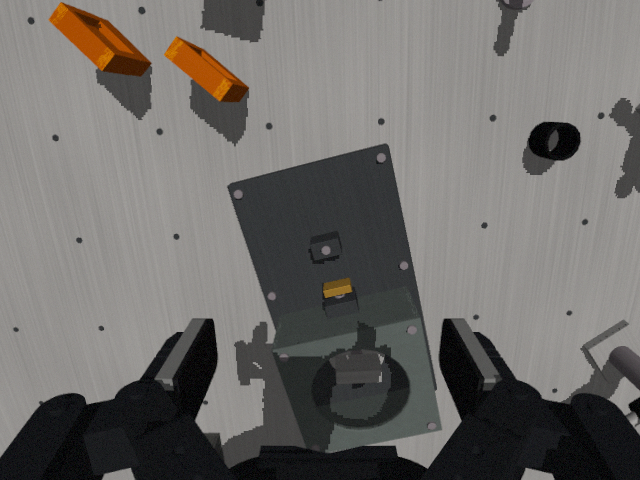

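The wrist view shows the clamp: plate far corners at (228,186) and (388,144), jaw at (325,247), pad at (338,289) and the knob bar at about (357,368). I'll zoom in on those.

```bash
python3 - <<'E'
from h import *
im=cv2.imread("pics/w1.png")[220:420,260:460]
cv2.imwrite("pics/z3.png",cv2.convertScaleAbs(cv2.resize(im,(800,800),interpolation=cv2.INTER_CUBIC)[:600],alpha=2.2))
E
```

```text
(no output)
```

View pics/z3.png

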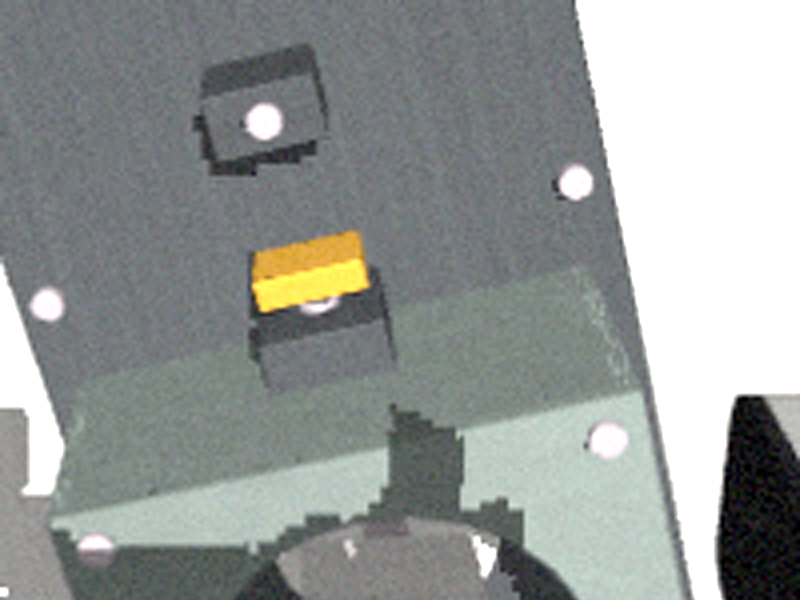

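```bash
python3 - <<'E'
from h import *
import json
c=json.load(open("c1.json")); c={k:np.array(v) for k,v in c.items()}
z=lambda l:[(260+u/4,220+v/4) for u,v in l]
def sh(n,uv,h):
    p=at_z(c,uv,h); d=p[-1]-p[0]; print(n,p.round(4)[:,:2].tolist(),"len",np.linalg.norm(d[:2]).round(4),"ang",np.degrees(np.arctan2(d[1],d[0])).round(2),"mid",((p[0]+p[-1])/2).round(4)[:2])
sh("padtop",z([(254,281),(368,258)]),.035)
sh("padback",z([(258,312),(369,288)]),.035)
sh("padbot",z([(253,254),(359,232)]),.017)
sh("jawface",z([(213,163),(326,136)]),.036)
sh("jawback",z([(203,97),(320,73)]),.036)
sh("plateedge",[(228,186),(388,144)],.012)
sh("plateright",[(435,390),(388,144)],.012)
sh("guardedge",z([(52,517),(642,391)]),.074)
sh("holecen",[(361,387)],.074)
E
```

```text
padtop [[0.5441, -0.097], [0.5705, -0.0922]] len 0.0268 ang 10.34 mid [ 0.5573 -0.0946]
padback [[0.5447, -0.105], [0.5706, -0.0998]] len 0.0264 ang 11.31 mid [ 0.5576 -0.1024]
padbot [[0.5435, -0.0985], [0.5692, -0.0936]] len 0.0262 ang 10.61 mid [ 0.5564 -0.096 ]
jawface [[0.5362, -0.0671], [0.5617, -0.0616]] len 0.0261 ang 12.14 mid [ 0.549  -0.0644]
jawback [[0.5349, -0.0514], [0.5609, -0.0468]] len 0.0264 ang 9.99 mid [ 0.5479 -0.0491]
plateedge [[0.4612, -0.0009], [0.6059, 0.0305]] len 0.1481 ang 12.25 mid [0.5335 0.0148]
plateright [[0.6596, -0.233], [0.6059, 0.0305]] len 0.269 ang 101.51 mid [ 0.6327 -0.1013]
guardedge [[0.4995, -0.133], [0.6256, -0.1069]] len 0.1288 ang 11.66 mid [ 0.5625 -0.12  ]
holecen [[0.5749, -0.1754]] len 0.0 ang 0.0 mid [ 0.5749 -0.1754]
```

Request:
{"name": "move_arm", "arguments": {
  "steps": [
    [[-22,-57,0],0,85],
    [[-22,-57,0],0,85],
    [[-22,-57,0],0,85],
    [[-22,-57,0],0,85],
    [[0,0,0],0,85]
  ]
}}

```text
t: 2.38
eef_pos: [0.4741, 0.2049, 0.2401]
ee_rot: [-3.134, 0.07, 0.008]
contact_force: [-0.1, -0.2, 0.6]
width: 0.998
```

```bash
cat >> h.py <<'E'
import json
def look(name):
    s=robot.read_state(); c=robot.calibration("wrist"); im=snap("wrist",name)
    json.dump({k:(v.tolist() if hasattr(v,'tolist') else v) for k,v in c.items()},open(name+".json","w"))
    T=R.from_rotvec(s["ee_rot"]).as_matrix()
    print("t",s["t"],"pos",s["eef_pos"].round(4),"xhead",np.degrees(np.arctan2(T[1,0],T[0,0])).round(2),"z",T[:,2].round(3),"F",s["contact_force"].round(2),"w",s["width"])
    return im
def cal(name): return {k:np.array(v) for k,v in json.load(open(name+".json")).items()}
def sh(c,n,uv,h):
    p=at_z(c,uv,h); d=p[-1]-p[0]; print(n,p.round(4)[:,:2].tolist(),"len",np.linalg.norm(d[:2]).round(4),"ang",np.degrees(np.arctan2(d[1],d[0])).round(2),"mid",((p[0]+p[-1])/2).round(4)[:2])
def zoom(name,out,x,y,w,h,f,a=2.2):
    im=cv2.imread(f"pics/{name}.png")[y:y+h,x:x+w]
    cv2.imwrite(f"pics/{out}.png",cv2.convertScaleAbs(cv2.resize(im,None,fx=f,fy=f,interpolation=cv2.INTER_CUBIC),alpha=a))
E
python3 -c "
from h import *
look('w2')"
```

```text
t 2.375 pos [0.4741 0.2049 0.2401] xhead -2.57 z [-0.005  0.007 -1.   ] F [-0.11 -0.18  0.61] w 0.9980549763252536
```

View pics/w2.png

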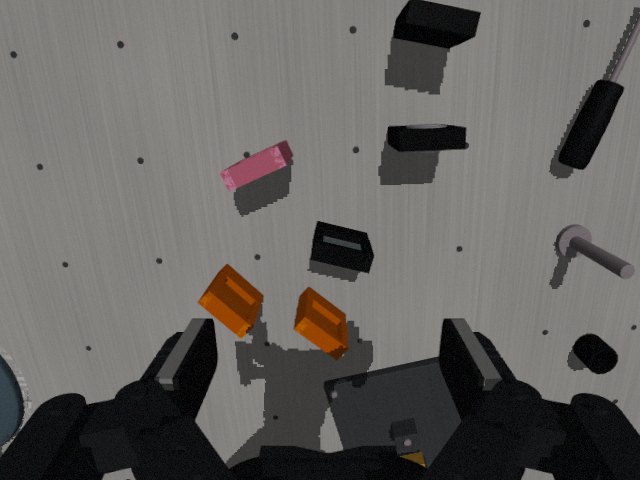

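The holder at (341,247) has the open window. The one at (427,137) is the lens and the one at (437,22) is solid.

```bash
python3 -c "
from h import *
zoom('w2','z4',290,200,110,100,7,3)
zoom('w2','z4b',370,0,130,160,4,4)"
```

```text
(no output)
```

View pics/z4.png

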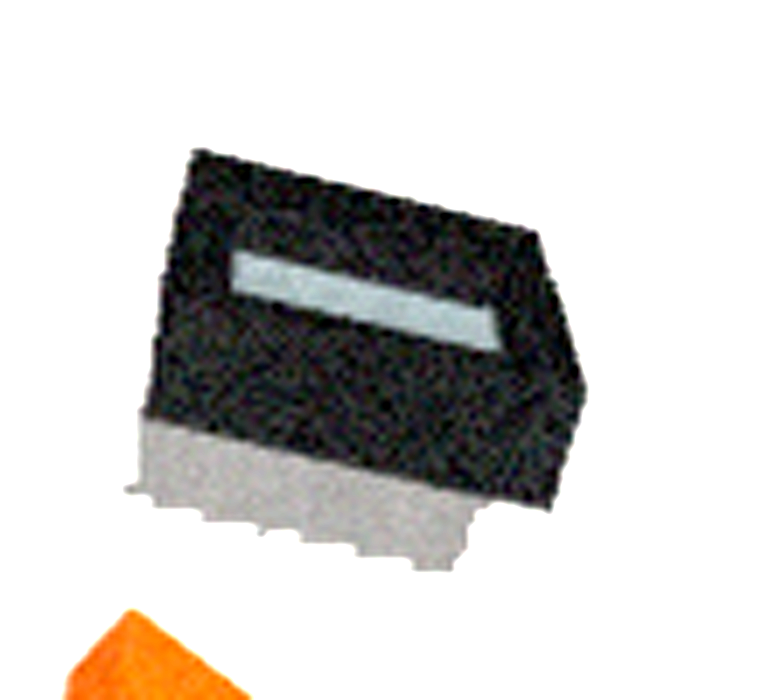

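View pics/z4b.png

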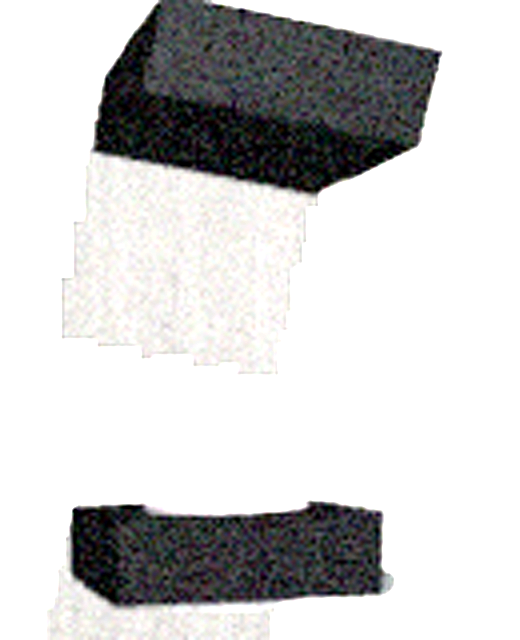

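```bash
python3 - <<'E'
from h import *
from scipy.optimize import least_squares
c=cal("w2")
ob=np.array([(193,150),(540,232),(585,385),(550,510),(143,415)])/7+[290,200]
def hull(p):
    x,y,a=p; e=np.array([np.cos(a),np.sin(a)]); n=np.array([-e[1],e[0]])
    P=[np.r_[[x,y]+sx*.025*e+sy*.008*n,z] for sx in(-1,1) for sy in(-1,1) for z in(0,.064)]
    return proj(c,np.array(P))
def f(p):
    q=hull(p); return np.concatenate([q[np.argmin(((q-o)**2).sum(1))]-o for o in ob])
best=min((least_squares(f,[.48,.16,a]) for a in np.radians([-30,-20,-15,-10,-5,0])),key=lambda r:r.cost)
print(best.x,np.degrees(best.x[2]),best.cost,f(best.x).round(1))
s=robot.read_state();T=R.from_rotvec(s["ee_rot"]).as_matrix()
print("tool delta mm",(T.T@(np.r_[best.x[:2],.055]-s["eef_pos"])*1000).round(1))
E
```

```text
[ 0.48371035  0.16497432 -0.11121299] -6.372034790649285 65.51370111364251 [-2.7  7.6 -1.  -0.8 -0.7  0.8  2.3  0.8  1.6 -7.4]
tool delta mm [ 10.9  36.8 184.5]
```

```bash
python3 - <<'E'
from h import *
from scipy.optimize import least_squares
c=cal("w2")
ob=np.array([(193,150),(540,232),(585,385),(550,510),(143,415)])/7+[290,200]
S=[(-1,1,0),(1,1,0),(1,1,.064),(1,-1,.064),(-1,-1,.064)]
def f(p):
    x,y,a=p; e=np.array([np.cos(a),np.sin(a)]); n=np.array([-e[1],e[0]])
    return (proj(c,np.array([np.r_[[x,y]+sx*.025*e+sy*.008*n,z] for sx,sy,z in S]))-ob).ravel()
b=least_squares(f,[.48,.16,-.25])
print(b.x,np.degrees(b.x[2]),b.cost,b.fun.round(1))
s=robot.read_state();T=R.from_rotvec(s["ee_rot"]).as_matrix()
print("tool delta mm",(T.T@(np.r_[b.x[:2],.055]-s["eef_pos"])*1000).round(1))
E
```

```text
[ 0.48414212  0.16948156 -0.28355571] -16.24654531859503 1.487527619447454 [-0.5 -0.9  0.  -0.8  0.4  0.7  0.2  0.3 -0.2  0.6]
tool delta mm [ 11.2  32.3 184.5]
```

Request:
{"name": "move_arm", "arguments": {
  "steps": [
    [[11,32,20],0.12,85],
    [[0,0,55],0.12,85],
    [[0,0,0],0,85]
  ]
}}

```text
t: 2.8
eef_pos: [0.4873, 0.1634, 0.1633]
ee_rot: [-3.104, 0.472, 0.005]
contact_force: [-0.1, -0.4, 0.1]
width: 0.994
```

```bash
python3 - <<'E'
from h import *
look('w3'); s=robot.read_state();T=R.from_rotvec(s["ee_rot"]).as_matrix()
print((T.T@(np.array([.4841,.1695,.040])-s["eef_pos"])*1000).round(1))
E
```

```text
t 2.8 pos [0.4873 0.1634 0.1633] xhead -17.29 z [-0.003  0.002 -1.   ] F [-0.14 -0.39  0.1 ] w 0.9936502519897237
[ -7.9  -2.8 126.2]
```

View pics/w3.png

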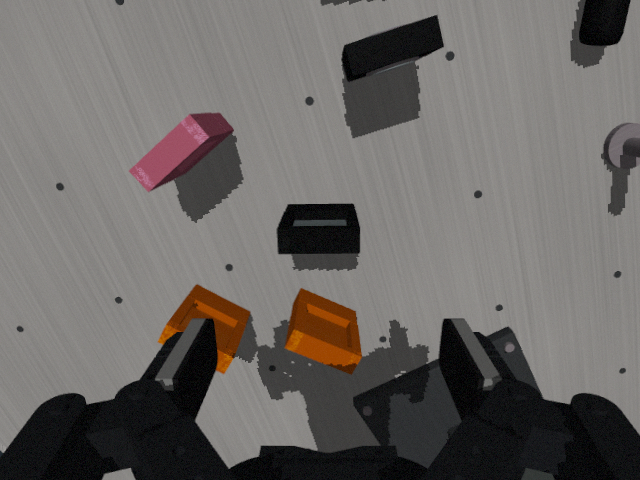

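```bash
python3 - <<'E'
from h import *
from scipy.optimize import least_squares
c=cal("w3")
ob=np.array([(286,205),(354,205),(360,228),(359,254),(278,252),(278,230)])
S=[(-1,1,0),(1,1,0),(1,1,.064),(1,-1,.064),(-1,-1,.064),(-1,1,.064)]
def f(p):
    x,y,a=p; e=np.array([np.cos(a),np.sin(a)]); n=np.array([-e[1],e[0]])
    return (proj(c,np.array([np.r_[[x,y]+sx*.025*e+sy*.008*n,z] for sx,sy,z in S]))-ob).ravel()
b=least_squares(f,[.48,.16,-.25])
print(b.x,np.degrees(b.x[2]),b.cost,b.fun.round(1))
s=robot.read_state();T=R.from_rotvec(s["ee_rot"]).as_matrix()
print("tool delta mm",(T.T@(np.r_[b.x[:2],.042]-s["eef_pos"])*1000).round(1))
E
```

```text
[ 0.48385914  0.16952001 -0.30198009] -17.302184920896416 6.282235796385593 [ 1.4 -1.3 -0.2 -1.3  0.   1.1  0.4  0.  -0.1  2.  -1.2 -0.9]
tool delta mm [ -8.2  -2.7 124.2]
```

Request:
{"name": "move_arm", "arguments": {
  "steps": [
    [[-8,-3,25],0,85],
    [[0,0,40],0,85],
    [[0,0,0],0,85]
  ]
}}

```text
t: 3.22
eef_pos: [0.4918, 0.1695, 0.1079]
ee_rot: [-3.097, 0.47, -0.026]
contact_force: [-0.8, -0.3, 0.3]
width: 0.996
```

```bash
python3 - <<'E'
from h import *
look('w4'); s=robot.read_state();T=R.from_rotvec(s["ee_rot"]).as_matrix()
print((T.T@(np.array([.4839,.1695,.040])-s["eef_pos"])*1000).round(1))
E
```

```text
t 3.225 pos [0.4918 0.1695 0.1079] xhead -17.28 z [ 0.018  0.006 -1.   ] F [-0.81 -0.33  0.32] w 0.9957116373561682
[-10.6   5.   69.7]
```

View pics/w4.png

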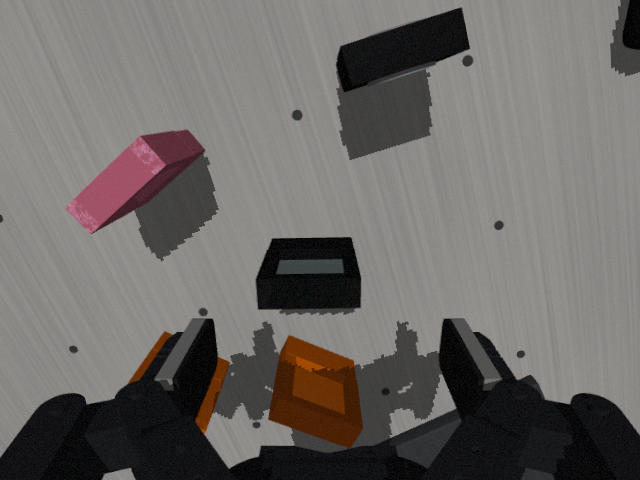

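```bash
python3 - <<'E'
from h import *
s=robot.read_state();print(s["joint_pos"].round(3),s["qvel"].round(3),s["eef_pos"],s["joint_efforts"].round(1))
E
```

```text
[ 0.088  0.363 -0.571  2.006  0.269  0.821 -0.936] [ 0.001 -0.025 -0.014 -0.033 -0.004 -0.012 -0.01 ] [0.49387586 0.17057819 0.11000323] [  0.  -31.8  -3.9 -17.9   0.    0.1  -0. ]
```

Request:
{"name": "move_arm", "arguments": {
  "steps": [
    [[-10,5,0],0,85],
    [[0,0,0],0,85],
    [[0,0,0],0,85]
  ]
}}

```text
t: 3.65
eef_pos: [0.4863, 0.17, 0.1158]
ee_rot: [-3.091, 0.469, -0.049]
contact_force: [-0.7, -0.1, 0.2]
width: 0.995
```

```bash
cat >> h.py <<'E'
def st(goal=None):
    s=robot.read_state();T=R.from_rotvec(s["ee_rot"]).as_matrix()
    print("t",round(s["t"],2),"pos",s["eef_pos"].round(4),"xhead",np.degrees(np.arctan2(T[1,0],T[0,0])).round(2),"z",T[:,2].round(3),"F",s["contact_force"].round(1),"tq",s["ft_torque"].round(3),"w",round(s["width"]*85.4,1),"q",s["joint_pos"].round(2))
    if goal is not None: print("tool delta mm",(T.T@(np.array(goal)-s["eef_pos"])*1000).round(1))
E
python3 -c "
from h import *
st([.4839,.1695,.04])"
```

```text
t 3.65 pos [0.4863 0.17   0.1158] xhead -17.27 z [ 0.033  0.01  -0.999] F [-0.7 -0.1  0.2] tq [-0.033 -0.006  0.008] w 85.0 q [ 0.09  0.34 -0.58  2.03  0.26  0.81 -0.93]
tool delta mm [-4.3  2.7 75.6]
```

Request:
{"name": "move_arm", "arguments": {
  "steps": [
    [[0,0,0],0,85]
  ]
}}

```text
t: 3.78
eef_pos: [0.4867, 0.1701, 0.1164]
ee_rot: [-3.091, 0.469, -0.05]
contact_force: [-0.3, 0.1, 0.3]
width: 0.999
```

```bash
python3 -c "
from h import *
st([.4839,.1695,.04])"
```

```text
t 3.77 pos [0.4867 0.1701 0.1164] xhead -17.26 z [ 0.034  0.01  -0.999] F [-0.3  0.1  0.3] tq [-0.022  0.036  0.012] w 85.3 q [ 0.09  0.33 -0.58  2.03  0.26  0.81 -0.93]
tool delta mm [-4.8  2.9 76.3]
```

Request:
{"name": "move_arm", "arguments": {
  "steps": [
    [[0,0,0],0,85]
  ]
}}

```text
t: 3.9
eef_pos: [0.4869, 0.1701, 0.1166]
ee_rot: [-3.091, 0.469, -0.051]
contact_force: [-0.6, -0.3, -0.5]
width: 0.998
```

```bash
python3 -c "
from h import *
st([.4839,.1695,.04])"
```

```text
t 3.9 pos [0.4869 0.1701 0.1166] xhead -17.26 z [ 0.034  0.01  -0.999] F [-0.6 -0.3 -0.5] tq [0.048 0.018 0.02 ] w 85.2 q [ 0.09  0.33 -0.58  2.03  0.26  0.81 -0.93]
tool delta mm [-4.9  3.  76.5]
```

Request:
{"name": "move_arm", "arguments": {
  "steps": [
    [[-5,3,5],0,85],
    [[0,0,10],0,85],
    [[0,0,10],0,85],
    [[0,0,5],0,85]
  ]
}}

```text
t: 4.4
eef_pos: [0.4813, 0.1687, 0.0838]
ee_rot: [-3.091, 0.469, -0.049]
contact_force: [-0.2, -0.2, -0.6]
width: 0.994
```

```bash
python3 -c "
from h import *
st([.4839,.1695,.04])"
```

```text
t 4.4 pos [0.4813 0.1687 0.0838] xhead -17.26 z [ 0.033  0.01  -0.999] F [-0.2 -0.2 -0.6] tq [-0.021  0.044 -0.041] w 84.9 q [ 0.07  0.38 -0.56  2.05  0.3   0.75 -0.97]
tool delta mm [ 1.  -0.7 43.8]
```

Request:
{"name": "move_arm", "arguments": {
  "steps": [
    [[1,-1,5],0,85],
    [[0,0,10],0,85],
    [[0,0,11],0,85],
    [[0,0,10],0,85],
    [[0,0,6],0,85],
    [[0,0,0],0,85]
  ]
}}

```text
t: 5.15
eef_pos: [0.4837, 0.1698, 0.0377]
ee_rot: [-3.092, 0.469, -0.046]
contact_force: [-1.0, 0.8, -0.0]
width: 1.0
```

```bash
python3 -c "
from h import *
st([.4839,.1695,.04]);look('w5')"
```

```text
t 5.15 pos [0.4837 0.1698 0.0377] xhead -17.26 z [ 0.031  0.01  -0.999] F [-1.   0.8 -0. ] tq [-0.015  0.027 -0.008] w 85.4 q [ 0.03  0.46 -0.51  2.06  0.37  0.67 -1.03]
tool delta mm [ 0.3  0.2 -2.3]
t 5.15 pos [0.4837 0.1698 0.0377] xhead -17.26 z [ 0.031  0.01  -0.999] F [-0.98  0.83 -0.05] w 0.9998889432761037
```

View pics/w5.png

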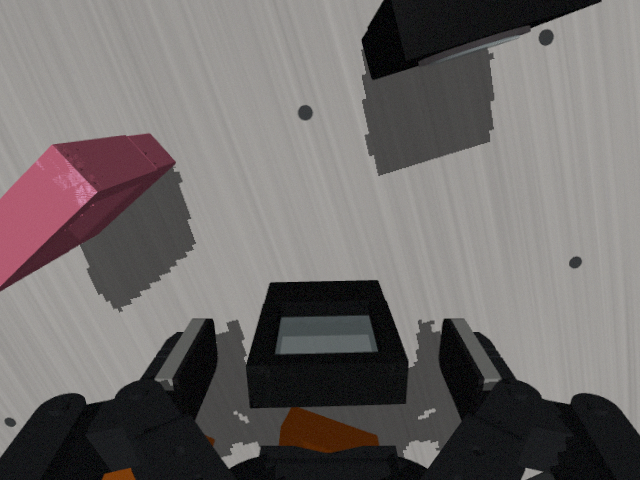

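The holder sits centred between the fingers, spanning (248–407, 283–407), with its square window showing. I'll close the gripper now.

Request:
{"name": "move_arm", "arguments": {
  "steps": [
    [[0,0,0],0,40],
    [[0,0,0],0,40],
    [[0,0,0],0,40],
    [[0,0,0],0,40],
    [[0,0,0],0,40]
  ]
}}

```text
t: 5.82
eef_pos: [0.4848, 0.1704, 0.0393]
ee_rot: [-3.09, 0.469, -0.051]
contact_force: [1.1, 0.4, -0.7]
width: 0.58
```

```bash
python3 -c "
from h import *
st([.4839,.1695,.04])"
```

```text
t 5.83 pos [0.4848 0.1704 0.0393] xhead -17.26 z [ 0.034  0.011 -0.999] F [ 1.1  0.4 -0.7] tq [0.031 0.018 0.007] w 49.5 q [ 0.03  0.46 -0.52  2.06  0.37  0.67 -1.03]
tool delta mm [-0.6  1.1 -0.8]
```

Request:
{"name": "move_arm", "arguments": {
  "steps": [
    [[0,0,-8],0,40],
    [[0,0,-16],0,40],
    [[0,0,-20],0,40],
    [[0,0,-20],0,40],
    [[0,0,-20],0,40],
    [[0,0,-14],0,40],
    [[0,0,-8],0,40],
    [[0,0,-2],0,40],
    [[0,0,0],0,40]
  ]
}}

```text
t: 6.95
eef_pos: [0.4801, 0.1687, 0.1547]
ee_rot: [-3.091, 0.468, -0.052]
contact_force: [-0.0, -0.3, -1.7]
width: 0.58
```

```bash
python3 -c "
from h import *
st([.5540,-.0793,.14]); look('w6')"
```

```text
t 6.95 pos [0.4801 0.1687 0.1547] xhead -17.22 z [ 0.035  0.009 -0.999] F [-0.  -0.3 -1.7] tq [-0.009  0.041  0.039] w 49.5 q [ 0.13  0.26 -0.61  2.02  0.2   0.88 -0.89]
tool delta mm [143.5 215.3  15. ]
t 6.95 pos [0.4801 0.1687 0.1547] xhead -17.22 z [ 0.035  0.009 -0.999] F [-0.02 -0.28 -1.71] w 0.5797420901458004
```

View pics/w6.png

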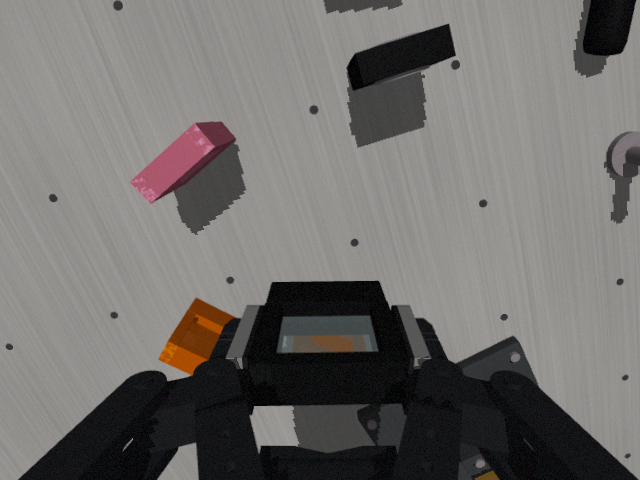

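```bash
python3 - <<'E'
import numpy as np
d=np.array([143.,215.]); sp=np.array([10,20,27,30,32,32,30,27,22,16,9,3.]);sp/=sp.sum()
tn=[-.03,-.05,-.06,-.06,-.06,-.06,-.06,-.05,-.04,-.03,0,0]; print(sum(tn))
a=0
for s,t in zip(sp,tn):
    # frame turned by a about tool z: vector in the new frame
    c,n=np.cos(a),np.sin(a); v=np.array([[c,n],[-n,c]])@d*s
    print([[*v.round().astype(int).tolist(),0],t,40],end=", "); a+=t
E
```

```text
-0.5
[[6, 8, 0], -0.03, 40], [[11, 17, 0], -0.05, 40], [[13, 24, 0], -0.06, 40], [[13, 27, 0], -0.06, 40], [[12, 30, 0], -0.06, 40], [[10, 30, 0], -0.06, 40], [[8, 29, 0], -0.06, 40], [[6, 26, 0], -0.05, 40], [[3, 22, 0], -0.04, 40], [[2, 16, 0], -0.03, 40], [[1, 9, 0], 0, 40], [[0, 3, 0], 0, 40],
```

Request:
{"name": "move_arm", "arguments": {
  "steps": [
    [[6,8,0],-0.03,40],
    [[11,17,0],-0.05,40],
    [[13,24,0],-0.06,40],
    [[13,27,0],-0.06,40],
    [[12,30,0],-0.06,40],
    [[10,30,0],-0.06,40],
    [[8,29,0],-0.06,40],
    [[6,26,0],-0.05,40],
    [[3,22,0],-0.04,40],
    [[2,16,0],-0.03,40],
    [[1,9,0],0,40],
    [[0,3,0],0,40]
  ]
}}

```text
t: 8.5
eef_pos: [0.5517, -0.0849, 0.143]
ee_rot: [-3.111, -0.343, -0.024]
contact_force: [-0.2, -0.0, -1.3]
width: 0.577
```

```bash
python3 -c "
from h import *
st([.5540,-.0793,.14]); look('w7')"
```

```text
t 8.5 pos [ 0.5517 -0.0849  0.143 ] xhead 12.6 z [ 0.014  0.013 -1.   ] F [-0.2 -0.  -1.3] tq [ 0.024  0.047 -0.014] w 49.3 q [ 0.55  0.38 -0.55  1.89  0.23  0.92  0.12]
tool delta mm [ 3.4 -5.   3.1]
t 8.5 pos [ 0.5517 -0.0849  0.143 ] xhead 12.6 z [ 0.014  0.013 -1.   ] F [-0.18 -0.03 -1.26] w 0.5769218265873226
```

View pics/w7.png

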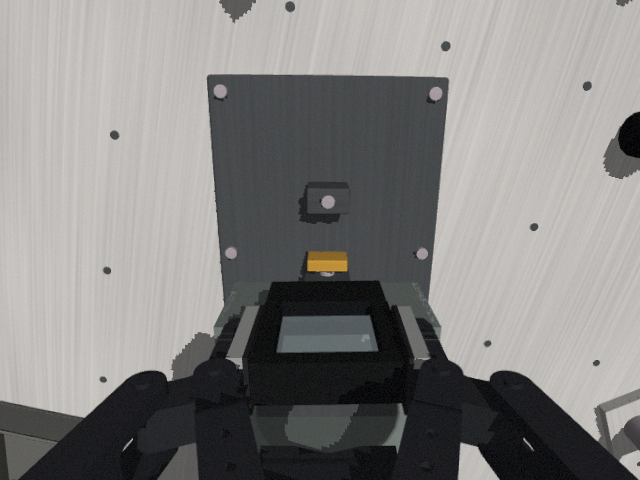

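Pad at (327,262), jaw at (328,200), holder in hand. I'll re-measure from this nearer view.

```bash
python3 -c "
from h import *
zoom('w7','z5',270,160,120,130,6,1.8)"
```

```text
(no output)
```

View pics/z5.png

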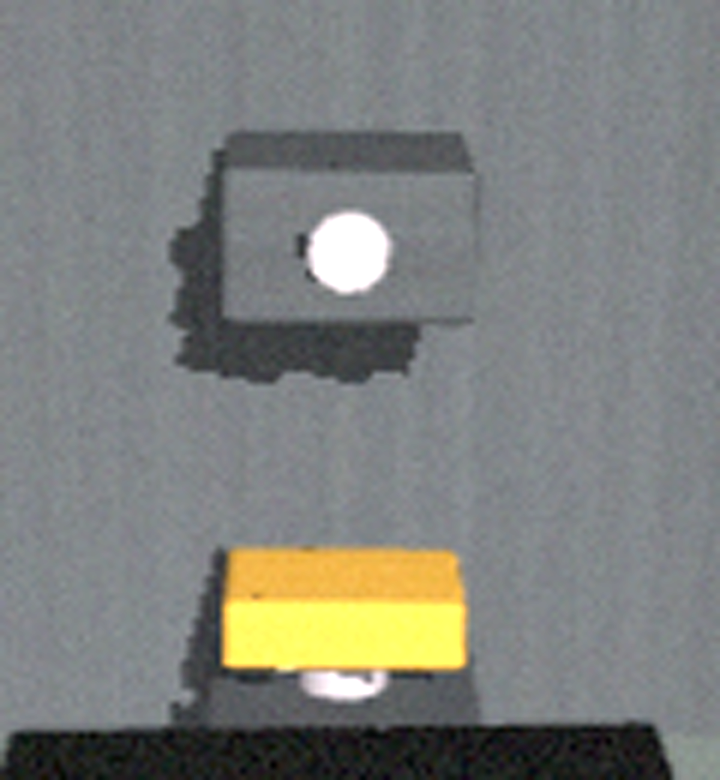

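```bash
python3 - <<'E'
from h import *
from scipy.optimize import least_squares
c=cal("w7"); z=lambda l:[(270+u/6,160+v/6) for u,v in l]
sh(c,"padfronttop",z([(224,600),(466,602)]),.035)
sh(c,"padbacktop",z([(223,668),(466,667)]),.035)
sh(c,"padfrontbot",z([(228,549),(458,552)]),.017)
sh(c,"jawface",z([(223,322),(474,320)]),.036)
sh(c,"jawback",z([(224,169),(471,172)]),.036)
sh(c,"plate",[(208,75),(448,77)],.012)
sh(c,"screws",[(220.5,91.5),(436,93.5)],.013)
s=robot.read_state();T=R.from_rotvec(s["ee_rot"]).as_matrix()
# held holder: top corners of window side
ob=np.array([(272,282),(380,281),(411,402),(248,403)])
S=[(-1,-1,0),(1,-1,0),(1,1,1),(-1,1,1)]
# near(+world y = -tool y) face's foot edge and far face's top edge, top height h above TCP
def f(p):
    x,y,g=p
    P=np.array([[x+sx*.025,y+sy*.008,(-(.064-g) if t else g)] for sx,sy,t in S])
    return (proj(c,P@T.T+s["eef_pos"])-ob).ravel()
b=least_squares(f,[0,0,.04]);print(b.x,b.fun.round(1))
E
```

```text
padfronttop [[0.5437, -0.097], [0.569, -0.0918]] len 0.0258 ang 11.68 mid [ 0.5563 -0.0944]
padbacktop [[0.5452, -0.1047], [0.5707, -0.0991]] len 0.0262 ang 12.41 mid [ 0.5579 -0.1019]
padfrontbot [[0.5437, -0.0978], [0.5694, -0.0927]] len 0.0262 ang 11.42 mid [ 0.5566 -0.0952]
jawface [[0.5374, -0.0669], [0.5624, -0.0612]] len 0.0256 ang 12.78 mid [ 0.5499 -0.064 ]
jawback [[0.5343, -0.0514], [0.5586, -0.0464]] len 0.0247 ang 11.66 mid [ 0.5464 -0.0489]
plate [[0.4609, -0.0003], [0.6051, 0.0308]] len 0.1475 ang 12.17 mid [0.533  0.0153]
screws [[0.4701, -0.0082], [0.6003, 0.0197]] len 0.1332 ang 12.08 mid [0.5352 0.0057]
[ 1.17638512e-03 -2.34496525e-06  3.80249278e-02] [ 1.6 -3.9  2.5 -3.  -5.7  2.9  2.8  2. ]
```

Request:
{"name": "move_arm", "arguments": {
  "steps": [
    [[3,-4,5],0.01,40],
    [[0,0,10],0,40],
    [[0,0,12],0,40],
    [[0,0,12],0,40],
    [[0,0,8],0,40],
    [[0,0,3],0,40],
    [[0,0,0],0,40]
  ]
}}

```text
t: 9.43
eef_pos: [0.5531, -0.0761, 0.0883]
ee_rot: [-3.11, -0.333, -0.02]
contact_force: [0.5, -0.1, -1.7]
width: 0.576
```

```bash
python3 -c "
from h import *
st([.5534,-.0801,.053]); look('w8')"
```

```text
t 9.43 pos [ 0.5531 -0.0761  0.0883] xhead 12.23 z [ 0.011  0.015 -1.   ] F [ 0.5 -0.1 -1.7] tq [ 0.012  0.009 -0.013] w 49.2 q [ 0.51  0.46 -0.52  1.92  0.28  0.82  0.06]
tool delta mm [-1.1  4.4 35.3]
t 9.425 pos [ 0.5531 -0.0761  0.0883] xhead 12.23 z [ 0.011  0.015 -1.   ] F [ 0.5  -0.12 -1.71] w 0.5755966003818168
```

View pics/w8.png

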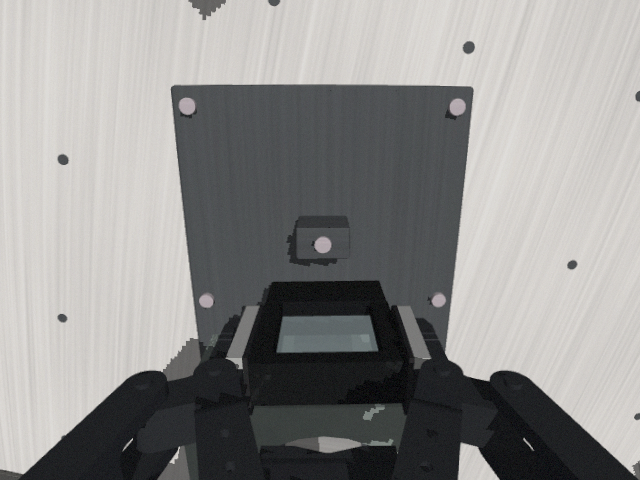

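Request:
{"name": "move_arm", "arguments": {
  "steps": [
    [[-1,4,0],0,40],
    [[0,0,0],0,40],
    [[0,0,4],0,40],
    [[0,0,4],0,40]
  ]
}}

```text
t: 9.98
eef_pos: [0.5547, -0.0811, 0.0817]
ee_rot: [-3.112, -0.332, -0.026]
contact_force: [-0.2, -0.2, -0.9]
width: 0.576
```

```bash
python3 -c "
from h import *
st([.5534,-.0801,.053])"
```

```text
t 9.97 pos [ 0.5547 -0.0811  0.0817] xhead 12.18 z [ 0.015  0.014 -1.   ] F [-0.2 -0.2 -0.9] tq [0.005 0.033 0.062] w 49.2 q [ 0.51  0.47 -0.51  1.92  0.29  0.81  0.06]
tool delta mm [-1.5 -0.9 28.7]
```

Request:
{"name": "move_arm", "arguments": {
  "steps": [
    [[-1,0,5],0,40],
    [[0,0,6],0,40],
    [[0,0,6],0,40],
    [[0,0,5],0,40],
    [[0,0,2],0,40]
  ]
}}

```text
t: 10.6
eef_pos: [0.5533, -0.0806, 0.0551]
ee_rot: [-3.111, -0.333, -0.023]
contact_force: [0.8, 0.6, -0.4]
width: 0.58
```

```bash
python3 -c "
from h import *
st([.5534,-.0801,.053]);look('w9')"
```

```text
t 10.6 pos [ 0.5533 -0.0806  0.0551] xhead 12.2 z [ 0.013  0.014 -1.   ] F [ 0.8  0.6 -0.4] tq [-0.084  0.066 -0.024] w 49.5 q [ 0.49  0.51 -0.49  1.94  0.32  0.76  0.04]
tool delta mm [ 0.2 -0.5  2.1]
t 10.6 pos [ 0.5533 -0.0806  0.0551] xhead 12.2 z [ 0.013  0.014 -1.   ] F [ 0.81  0.57 -0.45] w 0.5797966204682491
```

View pics/w9.png

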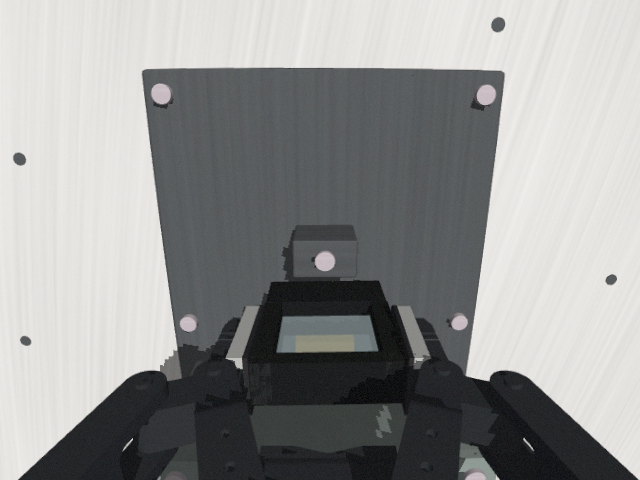

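Request:
{"name": "move_arm", "arguments": {
  "steps": [
    [[0,0,2],0,40],
    [[0,0,2],0,40]
  ]
}}

```text
t: 10.9
eef_pos: [0.5536, -0.0806, 0.0511]
ee_rot: [-3.111, -0.333, -0.024]
contact_force: [-0.6, 0.4, 1.4]
width: 0.577
```

```bash
python3 -c "
from h import *
st([.5534,-.0801,.052])"
```

```text
t 10.9 pos [ 0.5536 -0.0806  0.0511] xhead 12.2 z [ 0.014  0.014 -1.   ] F [-0.6  0.4  1.4] tq [-0.061  0.139  0.002] w 49.2 q [ 0.49  0.51 -0.49  1.94  0.32  0.76  0.03]
tool delta mm [-0.1 -0.5 -0.9]
```

Contact is beginning (z = 51.1 mm, F +1.4 N). I'll release.

Request:
{"name": "move_arm", "arguments": {
  "steps": [
    [[0,0,0],0,60],
    [[0,0,0],0,70],
    [[0,0,0],0,80],
    [[0,0,0],0,80],
    [[0,0,0],0,80]
  ]
}}

```text
t: 11.52
eef_pos: [0.5549, -0.0806, 0.0522]
ee_rot: [-3.112, -0.333, -0.028]
contact_force: [1.2, -1.0, -0.0]
width: 0.935
```

```bash
python3 -c "
from h import *
st([.5534,-.0801,.052]);look('w10')"
```

```text
t 11.53 pos [ 0.5549 -0.0806  0.0522] xhead 12.2 z [ 0.017  0.014 -1.   ] F [ 1.2 -1.  -0. ] tq [-0.018 -0.034 -0.016] w 79.9 q [ 0.49  0.51 -0.49  1.93  0.32  0.76  0.03]
tool delta mm [-1.4 -0.8  0.2]
t 11.525 pos [ 0.5549 -0.0806  0.0522] xhead 12.2 z [ 0.017  0.014 -1.   ] F [ 1.16 -0.98 -0.04] w 0.9352983499660062
```

View pics/w10.png

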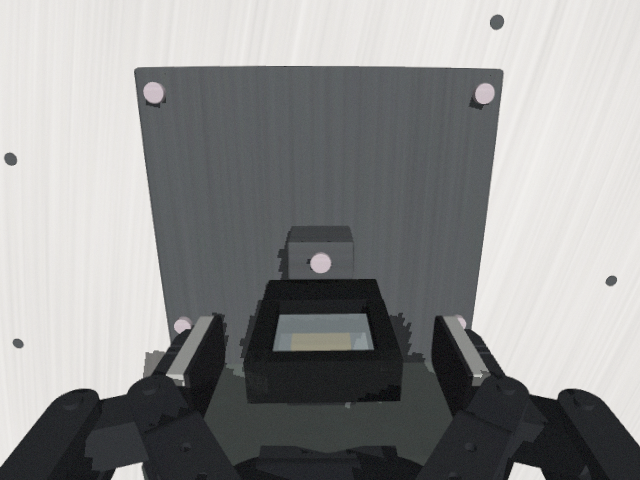

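Request:
{"name": "move_arm", "arguments": {
  "steps": [
    [[0,0,-6],0,80],
    [[0,0,-12],0,80],
    [[0,0,-18],0,80],
    [[0,0,-22],0,80],
    [[0,0,-24],0,80],
    [[0,-10,-24],0,80],
    [[0,-20,-22],0,80],
    [[0,-20,-14],0,80],
    [[0,-8,-7],0,80],
    [[0,0,-2],0,80],
    [[0,0,0],0,80]
  ]
}}

```text
t: 12.95
eef_pos: [0.5408, -0.0247, 0.2172]
ee_rot: [-3.116, -0.333, -0.039]
contact_force: [-0.4, -0.4, -0.3]
width: 0.936
```

```bash
python3 -c "
from h import *
st();look('w11');look('w11')"
```

```text
t 12.95 pos [ 0.5408 -0.0247  0.2172] xhead 12.19 z [ 0.024  0.011 -1.   ] F [-0.4 -0.4 -0.3] tq [-0.025  0.011  0.023] w 80.0 q [ 0.51  0.25 -0.61  1.88  0.15  1.04  0.06]
t 12.95 pos [ 0.5408 -0.0247  0.2172] xhead 12.19 z [ 0.024  0.011 -1.   ] F [-0.38 -0.43 -0.3 ] w 0.9363921169906749
t 13.0 pos [ 0.5407 -0.0248  0.217 ] xhead 12.18 z [ 0.024  0.011 -1.   ] F [ 0.45 -0.12 -0.27] w 0.9328344436295124
```

View pics/w11.png

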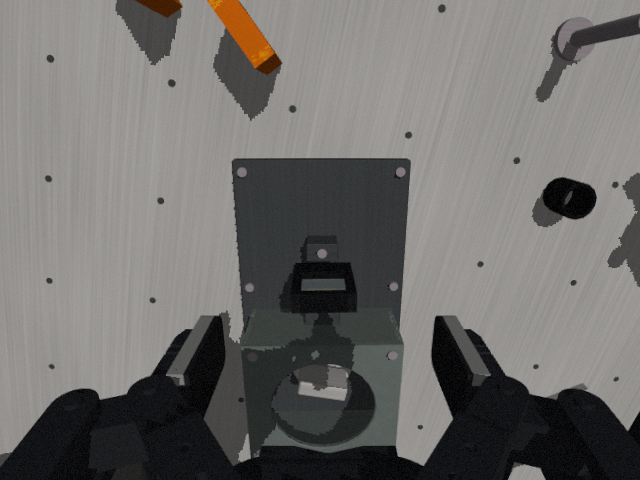

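The holder stands between jaw and pad at (325,287), and the knob bar shows in the opening at about (325,383).

```bash
python3 -c "
from h import *
zoom('w11','z6',260,230,130,215,5,2.2)
im=cv2.imread('pics/z6.png'); cv2.imwrite('pics/z6a.png',im[:500]); cv2.imwrite('pics/z6b.png',im[500:])"
```

```text
(no output)
```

View pics/z6a.png

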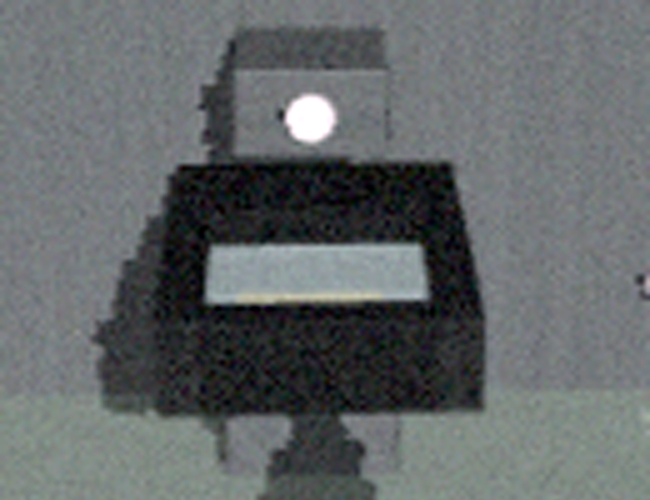

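View pics/z6b.png

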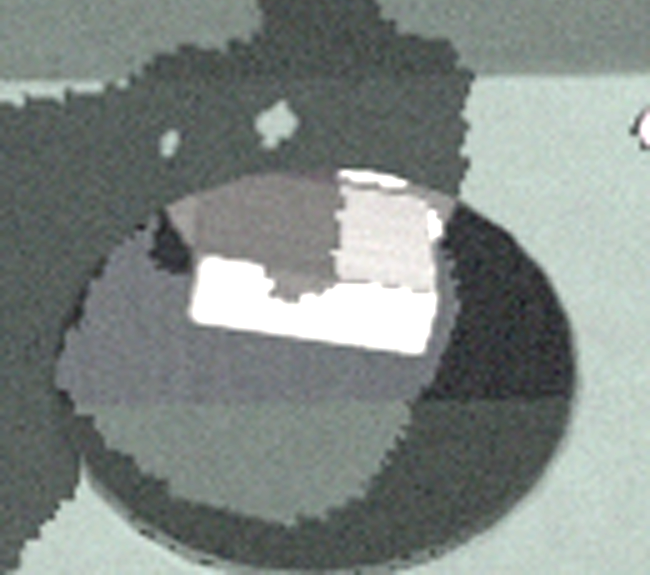

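```bash
python3 - <<'E'
from h import *
c=cal("w11"); z=lambda l:[(260+u/5,330+v/5) for u,v in l]
p=at_z(c,z([(202,256),(437,290),(422,353),(190,320)]),.054); print(p.round(4),p.mean(0).round(4))
for i in range(4):
    d=p[(i+1)%4]-p[i]; print(np.linalg.norm(d).round(4),np.degrees(np.arctan2(d[1],d[0])).round(1))
h=at_z(c,z([(460,210),(577,365),(545,465),(440,545),(310,572),(82,460),(190,545),(310,172)]),.074)
# circle fit
A=np.c_[h[:,:2],np.ones(len(h))]; q=np.linalg.lstsq(A,(h[:,:2]**2).sum(1),rcond=None)[0]; ce=q[:2]/2; print("hole",ce,np.sqrt(q[2]+ce@ce))
z2=lambda l:[(260+u/5,230+v/5) for u,v in l]
sh(c,"holder top far edge",z2([(158,412),(484,410)]),.076)
sh(c,"holder foot near",z2([(180,166),(455,166)]),.012)
sh(c,"plate",[(233.5,159),(410,159.5)],.012)
E
```

```text
[[ 0.5529 -0.1729  0.054 ]
 [ 0.5955 -0.1722  0.054 ]
 [ 0.596  -0.1863  0.054 ]
 [ 0.5534 -0.1871  0.054 ]] [ 0.5744 -0.1796  0.054 ]
0.0426 1.0
0.0142 -87.9
0.0426 -179.0
0.0142 92.0
hole [ 0.57511538 -0.17918928] 0.04290762803163671
holder top far edge [[0.532, -0.0945], [0.5808, -0.0843]] len 0.0499 ang 11.76 mid [ 0.5564 -0.0894]
holder foot near [[0.5294, -0.0801], [0.5781, -0.0701]] len 0.0497 ang 11.56 mid [ 0.5538 -0.0751]
plate [[0.4615, 0.0008], [0.6054, 0.0308]] len 0.1469 ang 11.77 mid [0.5334 0.0158]
```

```bash
python3 - <<'E'
from h import *
s=robot.read_state();T=R.from_rotvec(s["ee_rot"]).as_matrix()
d=(T.T@(np.array([.5747,-.1795,.217])-s["eef_pos"])*1000)[:2];print(d)
sp=np.array([6,12,16,18,20,20,18,16,12,8,4,2.]);sp/=sp.sum()
tn=[-.08,-.12,-.14,-.14,-.14,-.14,-.14,-.14,-.14,-.12,-.07,0]; print(sum(tn))
a=0
for q,t in zip(sp,tn):
    c,n=np.cos(a),np.sin(a); v=np.array([[c,n],[-n,c]])@d*q
    print([[*v.round().astype(int).tolist(),0],t,34],end=", "); a+=t
E
```

```text
[  0.70405944 158.30621377]
-1.37
[[0, 6, 0], -0.08, 34], [[-1, 12, 0], -0.12, 34], [[-3, 16, 0], -0.14, 34], [[-6, 18, 0], -0.14, 34], [[-10, 19, 0], -0.14, 34], [[-12, 17, 0], -0.14, 34], [[-13, 14, 0], -0.14, 34], [[-13, 10, 0], -0.14, 34], [[-11, 6, 0], -0.14, 34], [[-8, 3, 0], -0.12, 34], [[-4, 1, 0], -0.07, 34], [[-2, 0, 0], 0, 34],
```

Request:
{"name": "move_arm", "arguments": {
  "steps": [
    [[0,6,0],-0.08,34],
    [[-1,12,0],-0.12,34],
    [[-3,16,0],-0.14,34],
    [[-6,18,0],-0.14,34],
    [[-10,19,0],-0.14,34],
    [[-12,17,0],-0.14,34],
    [[-13,14,0],-0.14,34],
    [[-13,10,0],-0.14,34],
    [[-11,6,0],-0.14,34],
    [[-8,3,0],-0.12,34],
    [[-4,1,0],-0.07,34],
    [[-2,0,0],0,34]
  ]
}}

```text
t: 14.55
eef_pos: [0.5698, -0.1938, 0.2018]
ee_rot: [-2.167, -2.26, -0.022]
contact_force: [0.4, -0.4, -0.5]
width: 0.404
```

```bash
python3 -c "
from h import *
st([.5747,-.1795,.10]);look('w12')"
```

```text
t 14.55 pos [ 0.5698 -0.1938  0.2018] xhead 92.42 z [ 0.002  0.017 -1.   ] F [ 0.4 -0.4 -0.5] tq [ 0.004  0.023 -0.047] w 34.5 q [ 0.86  0.44 -0.73  1.73  0.3   1.1   1.64]
tool delta mm [ 12.4   5.2 102. ]
t 14.55 pos [ 0.5698 -0.1938  0.2018] xhead 92.42 z [ 0.002  0.017 -1.   ] F [ 0.4  -0.4  -0.46] w 0.40371391331768663
```

View pics/w12.png

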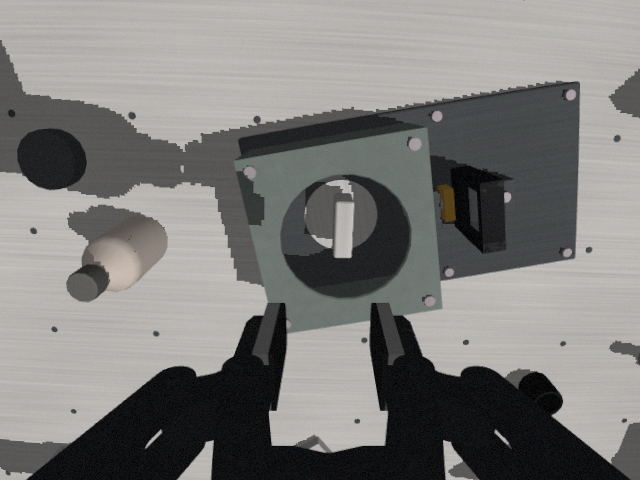

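```bash
python3 -c "
from h import *
zoom('w12','z7',270,165,150,145,4,1.6)"
```

```text
(no output)
```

View pics/z7.png

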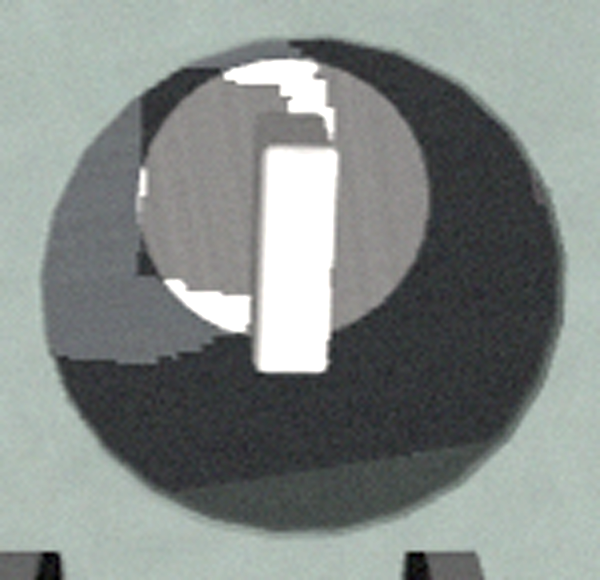

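```bash
python3 - <<'E'
from h import *
c=cal("w12"); z=lambda l:[(270+u/4,165+v/4) for u,v in l]
p=at_z(c,z([(264,147),(337,149),(327,373),(254,371)]),.054); print(p.round(4),p.mean(0).round(4))
for i in range(4):
    d=p[(i+1)%4]-p[i]; print(np.linalg.norm(d).round(4),np.degrees(np.arctan2(d[1],d[0])).round(1))
def circ(l,h):
    h=at_z(c,z(l),h); A=np.c_[h[:,:2],np.ones(len(h))]; q=np.linalg.lstsq(A,(h[:,:2]**2).sum(1),rcond=None)[0]; ce=q[:2]/2; print(ce,np.sqrt(q[2]+ce@ce))
circ([(43,280),(300,38),(560,270),(300,532),(130,450),(490,450),(110,125),(490,110)],.074)
for h in(.012,.018,.024): circ([(140,200),(430,200),(285,60),(355,325),(385,95)],h)
st([.5747,-.1795,.10])
E
```

```text
[[ 0.5532 -0.1864  0.054 ]
 [ 0.553  -0.1734  0.054 ]
 [ 0.5959 -0.1725  0.054 ]
 [ 0.596  -0.1862  0.054 ]] [ 0.5745 -0.1796  0.054 ]
0.013 90.6
0.0429 1.1
0.0136 -89.7
0.0428 -179.7
[ 0.5738944 -0.1789379] 0.043850326077091446
[ 0.5753949  -0.17928189] 0.030296473707093895
[ 0.57373021 -0.17966063] 0.029726156850509847
[ 0.57206553 -0.18003937] 0.02915583999393546
t 14.6 pos [ 0.5697 -0.1943  0.2017] xhead 92.38 z [ 0.002  0.017 -1.   ] F [ 0.8 -0.1  0.3] tq [-0.015 -0.008  0.01 ] w 34.0 q [ 0.86  0.44 -0.73  1.73  0.3   1.1   1.64]
tool delta mm [ 12.8   5.4 102. ]
```

Request:
{"name": "move_arm", "arguments": {
  "steps": [
    [[6,3,4],0.02,34],
    [[6,2,10],0.01,34],
    [[0,0,16],0,34],
    [[0,0,20],0,34],
    [[0,0,18],0,34],
    [[0,0,12],0,34],
    [[0,0,6],0,34],
    [[0,0,2],0,34],
    [[0,0,0],0,34]
  ]
}}

```text
t: 15.72
eef_pos: [0.5734, -0.1781, 0.1057]
ee_rot: [-2.201, -2.221, -0.018]
contact_force: [0.9, 0.4, 0.3]
width: 0.397
```

```bash
python3 -c "
from h import *
st([.5743,-.1795,.043]);look('w13')"
```

```text
t 15.72 pos [ 0.5734 -0.1781  0.1057] xhead 90.52 z [-0.002  0.018 -1.   ] F [0.9 0.4 0.3] tq [-0.034 -0.019  0.018] w 33.9 q [ 0.78  0.55 -0.68  1.79  0.39  0.94  1.52]
tool delta mm [-2.6  1.  62.6]
t 15.725 pos [ 0.5734 -0.1781  0.1057] xhead 90.52 z [-0.002  0.018 -1.   ] F [0.87 0.42 0.31] w 0.39730380902791873
```

View pics/w13.png

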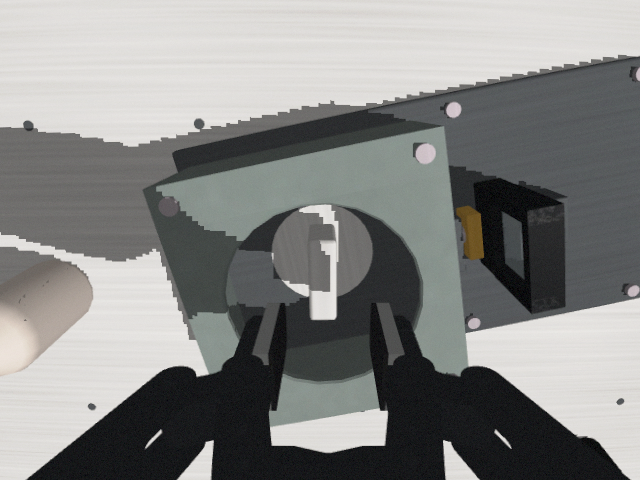

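Request:
{"name": "move_arm", "arguments": {
  "steps": [
    [[-2,1,4],0,34],
    [[0,0,9],0,34],
    [[0,0,12],0,34],
    [[0,0,12],0,34],
    [[0,0,8],0,34],
    [[0,0,4],0,34],
    [[0,0,0],0,34]
  ]
}}

```text
t: 16.65
eef_pos: [0.5748, -0.1795, 0.0536]
ee_rot: [-2.202, -2.222, -0.019]
contact_force: [0.8, -0.3, -0.6]
width: 0.395
```

```bash
python3 -c "
from h import *
st([.5743,-.1795,.043]);look('w14')"
```

```text
t 16.65 pos [ 0.5748 -0.1795  0.0536] xhead 90.51 z [-0.001  0.018 -1.   ] F [ 0.8 -0.3 -0.6] tq [ 0.022 -0.038 -0.039] w 33.8 q [ 0.75  0.62 -0.64  1.81  0.45  0.86  1.48]
tool delta mm [-0.1 -0.5 10.6]
t 16.65 pos [ 0.5748 -0.1795  0.0536] xhead 90.51 z [-0.001  0.018 -1.   ] F [ 0.78 -0.29 -0.58] w 0.3953625776004313
```

View pics/w14.png

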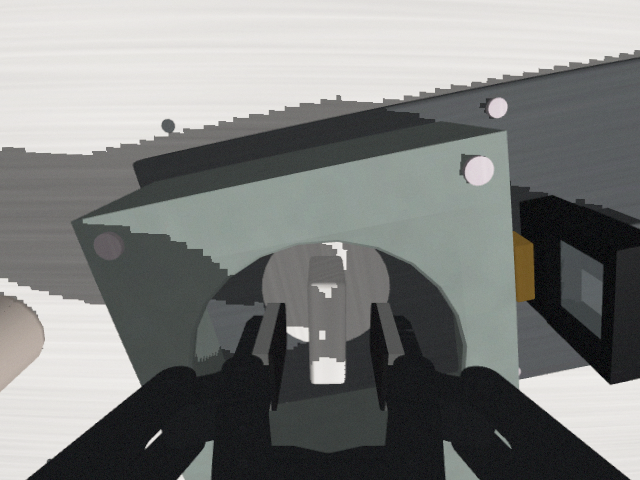

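Request:
{"name": "move_arm", "arguments": {
  "steps": [
    [[0,0,4],0,34],
    [[0,0,5],0,34],
    [[0,0,2],0,34],
    [[0,0,0],0,24],
    [[0,0,0],0,18],
    [[0,0,0],0,8],
    [[0,0,0],0,8],
    [[0,0,0],0,8]
  ]
}}

```text
t: 17.7
eef_pos: [0.5759, -0.18, 0.0435]
ee_rot: [-2.203, -2.226, -0.019]
contact_force: [1.1, -0.4, 0.0]
width: 0.151
```

```bash
python3 -c "
from h import *
st([.5743,-.1795,.043])"
```

```text
t 17.7 pos [ 0.5759 -0.18    0.0435] xhead 90.6 z [ 0.002  0.016 -1.   ] F [ 1.1 -0.4  0. ] tq [-0.257 -0.019  0.06 ] w 12.9 q [ 0.74  0.64 -0.63  1.81  0.46  0.84  1.47]
tool delta mm [ 0.5 -1.6  0.5]
```

Request:
{"name": "move_arm", "arguments": {
  "steps": [
    [[0,-1,0],0.05,8],
    [[0,0,0],0.08,8],
    [[0,0,0],0.08,8],
    [[0,0,0],0.08,8]
  ]
}}

```text
t: 18.2
eef_pos: [0.5758, -0.1806, 0.0435]
ee_rot: [-2.508, -1.877, -0.018]
contact_force: [0.1, -0.5, 0.2]
width: 0.148
```

```bash
python3 -c "
from h import *
st([.5743,-.1795,.043])"
```

```text
t 18.2 pos [ 0.5758 -0.1806  0.0435] xhead 73.63 z [ 0.004  0.014 -1.   ] F [ 0.1 -0.5  0.2] tq [-0.357  0.077  0.18 ] w 12.6 q [ 0.69  0.62 -0.56  1.82  0.41  0.83  1.21]
tool delta mm [ 0.7 -1.8  0.5]
```

Request:
{"name": "move_arm", "arguments": {
  "steps": [
    [[0,-1,0],0.08,8],
    [[0,-1,0],0.08,8],
    [[0,0,0],0.08,8],
    [[0,0,0],0.08,8]
  ]
}}

```text
t: 18.7
eef_pos: [0.5755, -0.1814, 0.0434]
ee_rot: [-2.782, -1.444, -0.019]
contact_force: [0.1, -0.0, -0.6]
width: 0.149
```

```bash
python3 -c "
from h import *
st([.5743,-.1795,.043]);look('w15')"
```

```text
t 18.7 pos [ 0.5755 -0.1814  0.0434] xhead 54.86 z [ 0.008  0.012 -1.   ] F [ 0.1 -0.  -0.6] tq [-0.279  0.141  0.141] w 12.8 q [ 0.64  0.6  -0.49  1.82  0.36  0.8   0.93]
tool delta mm [ 0.8 -2.   0.5]
t 18.7 pos [ 0.5755 -0.1814  0.0434] xhead 54.86 z [ 0.008  0.012 -1.   ] F [ 0.1  -0.03 -0.65] w 0.14940883333671512
```

View pics/w15.png

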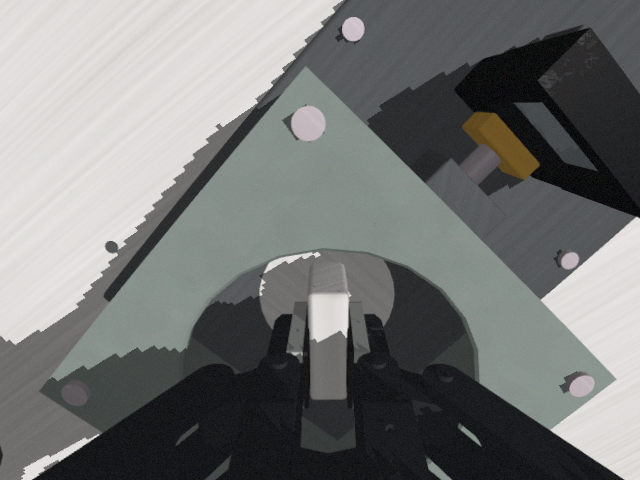

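```bash
cat > lg.py <<'E'
from h import *
s=robot.read_state();T=R.from_rotvec(s["ee_rot"]).as_matrix()
h=np.degrees(np.arctan2(T[1,0],T[0,0]))
d=T.T@(np.array([.5743,-.1795,.043])-s["eef_pos"])*1000
print("t",round(s["t"],2),"turn",round(np.radians(90.6-h),3),"tqz",round(s["ft_torque"][2],3),"along z",(T.T@s["ft_torque"]).round(3),"j",s["joint_efforts"].round(3)[[0,2,4,6]],"F",s["contact_force"].round(1),"d",d.round(1),"w",round(s["width"]*85.4,1))
E
python3 lg.py
```

```text
t 18.75 turn 0.626 tqz 0.076 along z [-0.038 -0.352 -0.076] j [-0.181 -6.475 -0.291 -0.195] F [ 0.5 -0.4  0.1] d [ 0.9 -2.1  0.5] w 13.1
```

Request:
{"name": "move_arm", "arguments": {
  "steps": [
    [[0,-1,0],0.05,8],
    [[0,0,0],0.05,8]
  ]
}}

```text
t: 19.0
eef_pos: [0.5753, -0.1816, 0.0434]
ee_rot: [-2.853, -1.301, -0.02]
contact_force: [-1.2, 0.0, 0.4]
width: 0.147
```

```bash
python3 lg.py
```

```text
t 19.0 turn 0.725 tqz 0.228 along z [ 0.101 -0.315 -0.227] j [ 0.441 -5.985 -0.241  0.007] F [-1.2  0.   0.4] d [ 0.9 -2.1  0.4] w 12.5
```

Request:
{"name": "move_arm", "arguments": {
  "steps": [
    [[0,0,0],0.05,8]
  ]
}}

```text
t: 19.12
eef_pos: [0.5752, -0.1817, 0.0435]
ee_rot: [-2.885, -1.23, -0.02]
contact_force: [-0.3, -0.0, 0.2]
width: 0.151
```

```bash
python3 lg.py
```

```text
t 19.12 turn 0.775 tqz 0.159 along z [-0.065 -0.315 -0.16 ] j [ 0.31  -5.967 -0.325  0.012] F [-0.3 -0.   0.2] d [ 0.9 -2.2  0.5] w 12.9
```

Request:
{"name": "move_arm", "arguments": {
  "steps": [
    [[0,0,0],0.03,8]
  ]
}}

```text
t: 19.25
eef_pos: [0.5752, -0.1817, 0.0434]
ee_rot: [-2.902, -1.187, -0.019]
contact_force: [0.1, 0.5, 0.0]
width: 0.151
```

```bash
python3 lg.py; python3 -c "
from h import *
look('w16')"; python3 lg.py
```

```text
t 19.25 turn 0.805 tqz 0.209 along z [-0.145 -0.274 -0.211] j [ 0.165 -5.826 -0.356 -0.1  ] F [0.1 0.5 0. ] d [ 0.9 -2.2  0.5] w 12.9
t 19.25 pos [ 0.5752 -0.1817  0.0434] xhead 44.48 z [ 0.009  0.01  -1.   ] F [0.11 0.53 0.03] w 0.15091371917367502
t 19.3 turn 0.806 tqz 0.093 along z [-0.108 -0.299 -0.095] j [-0.099 -5.796 -0.331 -0.189] F [-1.3  0.1 -0.3] d [ 0.9 -2.2  0.5] w 13.1
```

View pics/w16.png

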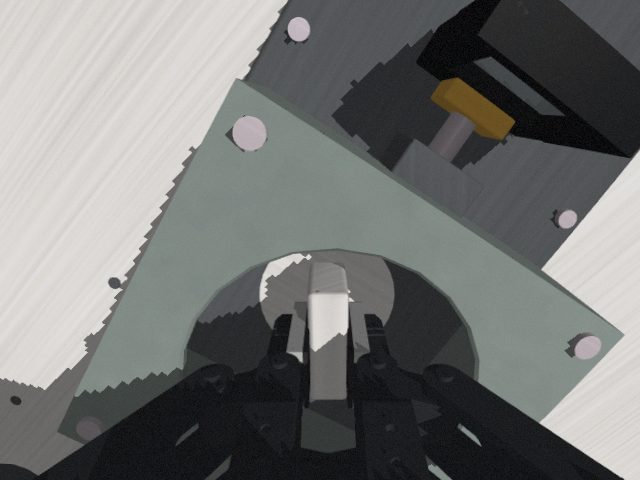

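Request:
{"name": "move_arm", "arguments": {
  "steps": [
    [[0,-1,0],0.04,8],
    [[0,0,0],0.04,8]
  ]
}}

```text
t: 19.55
eef_pos: [0.575, -0.1818, 0.0434]
ee_rot: [-2.951, -1.063, -0.02]
contact_force: [-0.2, -0.7, 0.4]
width: 0.151
```

```bash
python3 lg.py
```

```text
t 19.55 turn 0.89 tqz 0.25 along z [-0.078 -0.271 -0.251] j [ 0.245 -5.61  -0.337 -0.024] F [-0.2 -0.7  0.4] d [ 0.9 -2.3  0.4] w 12.9
```

Request:
{"name": "move_arm", "arguments": {
  "steps": [
    [[0,0,0],0.03,8]
  ]
}}

```text
t: 19.68
eef_pos: [0.575, -0.1819, 0.0435]
ee_rot: [-2.967, -1.016, -0.02]
contact_force: [0.0, 0.2, 0.5]
width: 0.149
```

```bash
python3 lg.py
```

```text
t 19.68 turn 0.922 tqz 0.219 along z [-0.309 -0.299 -0.223] j [ 5.000e-03 -5.683e+00 -4.640e-01 -8.100e-02] F [0.  0.2 0.5] d [ 0.9 -2.3  0.5] w 12.7
```

Request:
{"name": "move_arm", "arguments": {
  "steps": [
    [[0,0,0],0.03,8]
  ]
}}

```text
t: 19.8
eef_pos: [0.5749, -0.1819, 0.0435]
ee_rot: [-2.983, -0.968, -0.02]
contact_force: [0.7, -0.8, -0.2]
width: 0.158
```

```bash
python3 lg.py
```

```text
t 19.8 turn 0.954 tqz 0.203 along z [-0.348 -0.317 -0.208] j [-0.064 -5.656 -0.488 -0.07 ] F [ 0.7 -0.8 -0.2] d [ 0.9 -2.3  0.5] w 13.5
```

Request:
{"name": "move_arm", "arguments": {
  "steps": [
    [[0,0,0],0.02,8]
  ]
}}

```text
t: 19.92
eef_pos: [0.5748, -0.1819, 0.0434]
ee_rot: [-2.993, -0.936, -0.019]
contact_force: [1.0, -0.3, -1.3]
width: 0.147
```

```bash
python3 lg.py
```

```text
t 19.93 turn 0.975 tqz 0.187 along z [-0.285 -0.294 -0.19 ] j [-0.129 -5.544 -0.495 -0.13 ] F [ 1.  -0.3 -1.3] d [ 0.9 -2.3  0.5] w 12.6
```

Request:
{"name": "move_arm", "arguments": {
  "steps": [
    [[0,0,0],0.02,8]
  ]
}}

```text
t: 20.05
eef_pos: [0.5748, -0.182, 0.0435]
ee_rot: [-3.003, -0.904, -0.019]
contact_force: [0.3, -0.6, -0.5]
width: 0.153
```

```bash
python3 lg.py
```

```text
t 20.05 turn 0.997 tqz 0.191 along z [-0.32  -0.258 -0.195] j [-0.158 -5.497 -0.499 -0.118] F [ 0.3 -0.6 -0.5] d [ 0.9 -2.4  0.5] w 13.1
```

Request:
{"name": "move_arm", "arguments": {
  "steps": [
    [[0,0,0],0.02,8]
  ]
}}

```text
t: 20.18
eef_pos: [0.5748, -0.182, 0.0434]
ee_rot: [-3.012, -0.871, -0.019]
contact_force: [-0.1, -1.2, -0.2]
width: 0.148
```

```bash
python3 lg.py
```

```text
t 20.18 turn 1.018 tqz 0.19 along z [-0.3   -0.314 -0.193] j [-0.171 -5.438 -0.502 -0.118] F [-0.1 -1.2 -0.2] d [ 0.9 -2.4  0.5] w 12.7
```

Request:
{"name": "move_arm", "arguments": {
  "steps": [
    [[0,0,0],0.02,8]
  ]
}}

```text
t: 20.3
eef_pos: [0.5747, -0.1821, 0.0435]
ee_rot: [-3.022, -0.839, -0.019]
contact_force: [0.8, -0.4, -0.3]
width: 0.154
```

```bash
python3 lg.py
```

```text
t 20.3 turn 1.039 tqz 0.221 along z [-0.341 -0.311 -0.224] j [-0.182 -5.377 -0.506 -0.118] F [ 0.8 -0.4 -0.3] d [ 0.9 -2.4  0.5] w 13.1
```

Request:
{"name": "move_arm", "arguments": {
  "steps": [
    [[0,0,0],0.02,8]
  ]
}}

```text
t: 20.42
eef_pos: [0.5747, -0.1821, 0.0435]
ee_rot: [-3.03, -0.807, -0.019]
contact_force: [0.2, -0.7, -1.0]
width: 0.15
```

```bash
python3 lg.py
```

```text
t 20.43 turn 1.061 tqz 0.244 along z [-0.358 -0.273 -0.247] j [-0.194 -5.316 -0.511 -0.119] F [ 0.2 -0.7 -1. ] d [ 0.9 -2.5  0.5] w 12.8
```

Request:
{"name": "move_arm", "arguments": {
  "steps": [
    [[0,0,0],0.02,8]
  ]
}}

```text
t: 20.55
eef_pos: [0.5747, -0.1821, 0.0434]
ee_rot: [-3.039, -0.774, -0.018]
contact_force: [-0.4, -1.3, 0.4]
width: 0.156
```

```bash
python3 lg.py; python3 -c "
from h import *
look('w17')"; python3 lg.py
```

```text
t 20.55 turn 1.082 tqz 0.224 along z [-0.308 -0.271 -0.227] j [-0.186 -5.242 -0.535 -0.144] F [-0.4 -1.3  0.4] d [ 0.9 -2.5  0.5] w 13.3
t 20.55 pos [ 0.5747 -0.1821  0.0434] xhead 28.59 z [ 0.01   0.009 -1.   ] F [-0.36 -1.3   0.44] w 0.1563101177049383
t 20.6 turn 1.083 tqz 0.114 along z [-0.334 -0.262 -0.117] j [-0.373 -5.214 -0.504 -0.204] F [ 0.5 -1.2 -0.3] d [ 0.9 -2.4  0.5] w 12.6
```

View pics/w17.png

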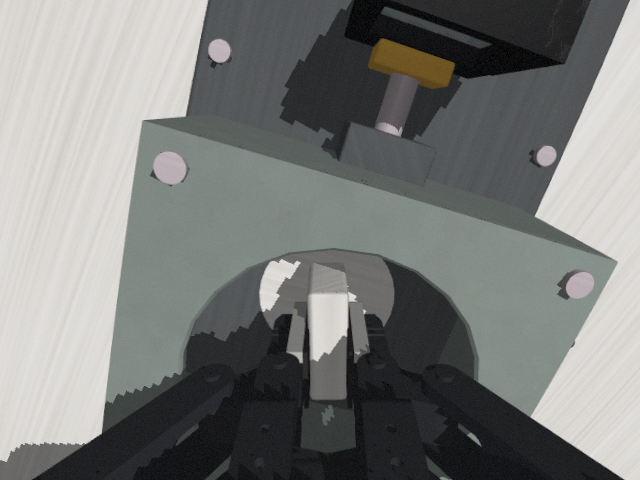

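Request:
{"name": "move_arm", "arguments": {
  "steps": [
    [[0,0,0],0.02,8]
  ]
}}

```text
t: 20.72
eef_pos: [0.5746, -0.1821, 0.0434]
ee_rot: [-3.047, -0.742, -0.018]
contact_force: [0.2, -0.8, -0.5]
width: 0.155
```

```bash
python3 lg.py
```

```text
t 20.73 turn 1.104 tqz 0.307 along z [-0.41  -0.296 -0.311] j [-0.184 -5.181 -0.559 -0.142] F [ 0.2 -0.8 -0.5] d [ 0.9 -2.5  0.5] w 13.2
```

Request:
{"name": "move_arm", "arguments": {
  "steps": [
    [[0,0,0],0.02,8]
  ]
}}

```text
t: 20.85
eef_pos: [0.5746, -0.1822, 0.0434]
ee_rot: [-3.054, -0.709, -0.018]
contact_force: [-0.0, -0.8, -0.3]
width: 0.152
```

```bash
python3 lg.py
```

```text
t 20.85 turn 1.125 tqz 0.253 along z [-0.369 -0.335 -0.256] j [-0.187 -5.106 -0.583 -0.19 ] F [-0.  -0.8 -0.3] d [ 0.9 -2.5  0.4] w 13.0
```

Request:
{"name": "move_arm", "arguments": {
  "steps": [
    [[0,0,0],0.02,8]
  ]
}}

```text
t: 20.98
eef_pos: [0.5746, -0.1822, 0.0435]
ee_rot: [-3.062, -0.677, -0.018]
contact_force: [-0.1, -1.2, 0.2]
width: 0.151
```

```bash
python3 lg.py
```

```text
t 20.98 turn 1.146 tqz 0.259 along z [-0.414 -0.231 -0.263] j [-0.187 -5.037 -0.606 -0.212] F [-0.1 -1.2  0.2] d [ 0.9 -2.6  0.5] w 12.9
```

Request:
{"name": "move_arm", "arguments": {
  "steps": [
    [[0,0,0],0.02,8]
  ]
}}

```text
t: 21.1
eef_pos: [0.5745, -0.1822, 0.0434]
ee_rot: [-3.069, -0.645, -0.017]
contact_force: [-0.6, -1.6, -0.0]
width: 0.151
```

```bash
python3 lg.py
```

```text
t 21.1 turn 1.167 tqz 0.318 along z [-0.354 -0.319 -0.321] j [-0.188 -4.967 -0.628 -0.234] F [-0.6 -1.6 -0. ] d [ 0.9 -2.6  0.5] w 12.9
```

Touch showed at about 1.06 rad. The torque has since risen by about 0.11–0.12 N·m, which is roughly 8.5 N. I'll let go of the knob.

Request:
{"name": "move_arm", "arguments": {
  "steps": [
    [[0,0,0],0,8],
    [[0,0,0],0,18],
    [[0,0,0],0,26],
    [[0,0,0],0,32],
    [[0,0,0],0,32]
  ]
}}

```text
t: 21.72
eef_pos: [0.575, -0.1802, 0.0435]
ee_rot: [-3.066, -0.639, -0.019]
contact_force: [-0.4, 0.7, -0.3]
width: 0.375
```

```bash
python3 lg.py; python3 -c "
from h import *
look('w18')"
```

```text
t 21.73 turn 1.17 tqz -0.04 along z [0.015 0.002 0.04 ] j [-0.012 -4.399 -0.023 -0.   ] F [-0.4  0.7 -0.3] d [-0.3 -0.9  0.5] w 32.0
t 21.725 pos [ 0.575  -0.1802  0.0435] xhead 23.54 z [ 0.01   0.012 -1.   ] F [-0.44  0.66 -0.3 ] w 0.3750647102754124
```

View pics/w18.png

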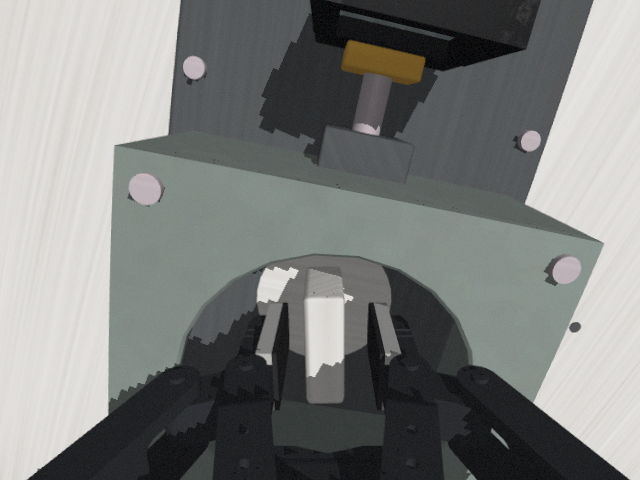

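The fingers are clear of the bar and it stayed aligned. I'll rise straight out.

Request:
{"name": "move_arm", "arguments": {
  "steps": [
    [[0,0,-5],0,32],
    [[0,0,-10],0,32],
    [[0,0,-14],0,32],
    [[0,0,-18],0,32],
    [[0,0,-20],0,32],
    [[0,0,-20],0,32],
    [[0,0,-20],0,32],
    [[0,0,-16],0,32],
    [[0,0,-10],0,32],
    [[0,0,-5],0,32],
    [[0,0,0],0,32]
  ]
}}

```text
t: 23.15
eef_pos: [0.575, -0.1822, 0.1953]
ee_rot: [-3.07, -0.64, -0.029]
contact_force: [-0.0, 0.7, 0.0]
width: 0.373
```

```bash
python3 lg.py; python3 -c "
from h import *
st();look('w19');snap('top','t2');zoom('t2','t2z',120,190,320,150,2.5,2)"
```

```text
t 23.15 turn 1.17 tqz -0.033 along z [ 0.011 -0.019  0.033] j [ 2.50e-02 -3.57e+00 -2.60e-02  3.00e-03] F [-0.   0.7  0. ] d [ -2.5  -2.5 152.3] w 31.8
t 23.15 pos [ 0.575  -0.1822  0.1953] xhead 23.54 z [ 0.017  0.009 -1.   ] F [-0.   0.7  0. ] tq [ 0.003  0.022 -0.033] w 31.8 q [ 0.6   0.37 -0.43  1.75  0.16  1.04  0.53]
t 23.15 pos [ 0.575  -0.1822  0.1953] xhead 23.54 z [ 0.017  0.009 -1.   ] F [-0.03  0.72  0.01] w 0.372873812053896
```

View pics/w19.png

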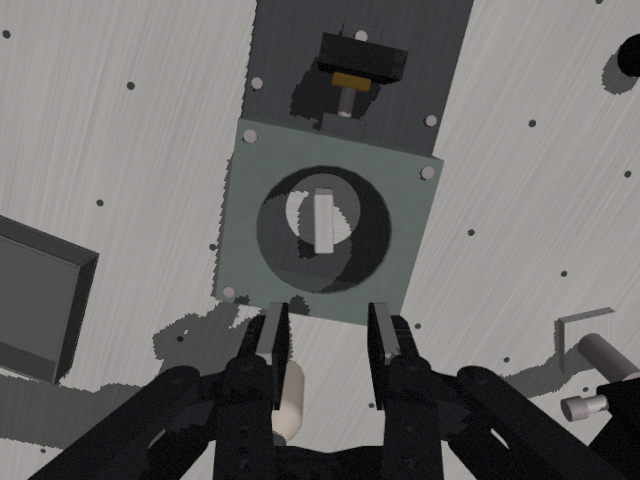

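View pics/t2z.png

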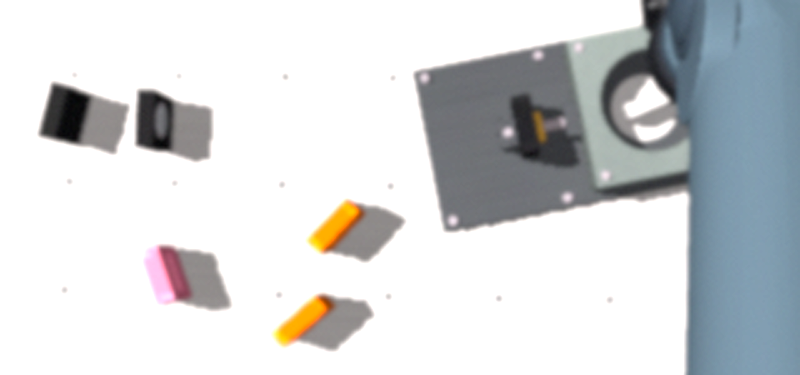

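The holder stands square and centred between pad and jaw, and the arm is clear of everything. Handing in.

```bash
python3 -c "
from plant import robot
print(robot.sign_off())"
```

```text
the job is handed in; nothing more can be done
None
```

I stood the square-window filter holder in the clamp, released it, turned the knob clockwise until the pad nipped it, then let go and came out. I handed in at about 23 s of the 72 s allowed; no verdict was reported.

- **Placement:** After release, the wrist camera put the holder about 12 mm in front of the pad face. It was about 1 mm off centre in x and within about 0.5° of the clamp's direction.
- **Clamp force:** This is an estimate, as nothing reads the pad force directly.
  - The effort readings of wrist joints 3 and 7 showed first touch at 1.06 rad of turn, close to the 1.10 rad I expected from the camera measurements.
  - I stopped at 1.17 rad. That is 0.105 rad past touch, with the torque up by about 0.11–0.12 N·m, so roughly 8–9 N.
  - The wrist torque sensor was noisier (about ±0.05 N·m), but its readings agreed.
- **Last look:** The holder is upright and square between pad and jaw, and the knob bar stayed where I left it when I opened the fingers. The gripper is about 0.2 m up and touching nothing. No guard contact showed in the force readings (all under 2 N).
- **Other objects:** The other two black holders and the orange and pink ones look unmoved in the top view. The arm hid part of that view, so I did not re-measure the bottle, puck or tray, and I did not recheck the post, lens tube or screwdriver either. The gripper never went near any of those.

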